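Hang the washed bottle and beaker on the drying pegs

ROBOT

A 7-joint arm with a two-finger parallel gripper is mounted at the origin on the work surface. World frame = base frame: x ahead of the robot, y to its left, z up, the work surface at z = 0. Lengths are in m, angles in rad, forces in N, time in s.
With the tool pointing down it reaches from about 0.4 to 0.9 m from the base axis. Payload 5.6 kg.
Tool frame: the origin (TCP) lies midway between the tips of the shut fingers; the grasp point (between the pads) lies 19 mm behind it; y points along the fingers, z is the direction in which the jaws open and shut, and the axes are right-handed (so a half turn about y gives the same grasp; the last joint's range is limited). The gripper opens to 92 mm and grips with 3 to 60 N. Pads are 20 mm wide; open, the fingers measure 128 mm over their backs; the gripper's body (75 mm by 189 mm) begins 69 mm behind the grasp point.
Start: joints at [-1.152, 0.468, -0.012, 1.603, 0.006, 1.071, -0.056], TCP at [0.29, 0.582, 0.215] pointing down, gripper open.
Joint ranges: [-2.53, 2.53], [-0.31, 2.02], [-1.57, 1.55], [0.28, 2.44], [-1.29, 4.43], [0.15, 1.84], [-2.92, 2.92]. Speed limits (rad/s): [2.57, 2.57, 3.14, 3.14, 3.14, 3.14, 3.14].

INTERFACE

Orientations are given as a 3x3 rotation matrix whose columns are the frame's x, y, z axes.
In Python, from station import env, effector, solver, viewer, workorder, search_frame, tip_of gives the robot as it stands. Calls block until the motion is done:
- env.reach(position, orientation): joint-space move of the TCP to a pose.
- env.movel(position, frame=None, rate=0.15): straight line of the TCP; frame=None keeps the orientation; rate is the mean speed in m/s.
- env.goto_joints(angles): joint-space move.
- effector.release() and effector.grasp(squeeze=None): open the fingers fully, or close them until they stop; squeeze is the grip in N (None keeps the last).
- env.pause(seconds).
- solver.inverse_kinematics(position, orientation): joint angles nearest the present ones, or None.
- env.sense(): the state.
- viewer.read_camera(name): name is "scene" or "top"; returns (picture, depth): 480x640x3 uint8, red, green, blue; 480x640 float32, m along the optical axis (not along the pixel's ray), 0 where there is no reading.
- viewer.camera_info(name): a dict with "intrinsics" (3x3 intrinsics, pixels), "eye" and "rotation" of the camera in the world. Camera axes: x right, y up, looking along -z (the intrinsics and any distortion apply to the point x, -y, -z); pixel columns grow to the right and rows downward; lengths in m; the calibration is good to about 2 mm. A picture is of the moment at which its call begins. camera_info takes no time and is no camera call.
A pose or a line that the arm cannot do raises env.PlanningError and nothing moves.
- workorder.finish_job(): hands the job in, once; it reports no verdict.
Trained networks look in the newest picture that a camera, given by its name, has taken for a name from the list of things; names that differ only in an ending like _2 or _b are one class to them, and where a whole thing is asked for, a point or a joint stands for the part that bears it (a point fixed in the world has none). Each returns a list of dicts, best first, with "score" (0 to 1); they miss things now and then, are a little off and sometimes report something else, mostly with a low value. They report only what shows in the picture. A call takes as long as a camera call. They do not tell look-alikes from the thing itself.
- search_frame(camera, name): "at" ([x, y, z] in m, in world coordinates, good to about 4 mm: the middle of the surface that is visible of it).
- tip_of(camera, name): "at" ([x, y, z] in m, in world coordinates, good to about 4 mm: a listed point, or the origin of a listed thing).
The state is a dict: "t": time; "joint_positions": joint angles; "joint_velocities": joint speeds; "tau": joint torques, N m; "ee_pos": TCP position; "tcp_rot": TCP orientation; "wrist_force": force on the tool from outside, world axes, zero at the start; "moment": the same for the moment, N m; "gripper_width": finger opening in m.
Only numpy, scipy, OpenCV 4.12 (cv2) and the standard library are available. Lean on these libraries where they do the work, as an engineer would, in place of code of your own. Each camera call takes 0.05 s, during which the arm holds its last target.

TASK

The washed bottle and beaker lying on the ribbed drainer are to dry on the peg rack. First push the rack's drip tray fully home, then turn the bottle mouth down over the free tall peg and the beaker mouth down over the free short peg, lowering each gently until its rim stands flat on the rack's plate. Do not drop the glass, and leave the vessels already drying and the other things on the bench where they are.

Things in the scene. Friction and masses are not known exactly. Their poses are not given: they have to be found in the camera images.
- drip_tray (a joint): Drip tray of the peg rack: a white plastic tray (200 x 300 x 30 mm) that slides under the rack, along the rack's x axis. 0 = fully home against its stop; grows (m) as it is pulled out towards the rack's front, along the rack's -x. Slides stiffly (about 2 N) and stays where it is left.
- tray_lip (a point): Middle of the front edge of the drip tray (it faces the rack's -x), 30 mm above the bench: a 300 mm wide flange, 32 to 36 mm above the bench, standing 9 mm proud of the tray's front wall, which reaches down to 6 mm. When the tray is home this edge still stands 34 mm in front of the rack's plate. Push it along the rack's +x.
- rack: Steel peg drying rack fixed on the bench: drilled plate 180 mm (x) by 340 mm (y), top 50 mm above the bench. Origin on the bench below the plate's centre; x points away from its front edge, y along the rows. Six upright white pegs, 12 mm thick (foot 18 mm wide), in rows of three 110 mm apart, at x = -45 (front) and +45 mm (back); all but two carry upturned vessels already drying.
- peg_tall: The free tall peg, 115 mm high, in the front row of the rack. Origin at its foot, on the top of the rack's plate; z up along the peg.
- peg_short: The free short peg, 62 mm high, in the front row of the rack. Origin at its foot, on the top of the rack's plate; z up along the peg.
- bottle_mid (a point): Washed clear glass bottle lying on its side on the drainer, mouth towards the rack. 135 mm long; body 56 mm in diameter over the first 88 mm from the closed bottom, then shoulder and neck (34 mm outside, 28 inside); walls 3 mm, bottom 4 mm, about 150 g. Point on its axis half-way along, 67.5 mm from bottom and mouth; z axis points from the bottom to the mouth.
- bottle_mouth (a point): Centre of the bottle's mouth, in the plane of its rim, same axes as bottle_mid.
- beaker_mid (a point): Washed clear glass beaker lying on its side on the ribbed drainer, mouth towards the rack. 85 mm long, straight, 50 mm outside and 45 mm inside diameter, bottom 4 mm, about 80 g. This point is on its axis half-way along, 42.5 mm from bottom and mouth; the z axis points along the beaker from the bottom to the mouth.
- beaker_mouth (a point): Centre of the beaker's mouth, in the plane of its rim, same axes as beaker_mid.
- drainer: Ribbed steel drainer fixed to the bench, 280 mm (x) by 250 mm (y), rim 10 mm high. Round ribs, tops 11 mm above the bench, run along its x axis, 30 mm apart; bottle and beaker lie in two grooves, 120 mm apart, mouths towards its +x, bottle's axis 35 mm and beaker's 31 mm above the bench. They may roll out if pushed hard. Origin on the bench below its centre.
- dry_small_mid (a point): Small upturned beaker (44 mm wide, 70 mm high) already drying on the third peg of the rack's front row; point at its centre. To be left alone.
- dry_bottle0_mid (a point): Upturned bottle (56 mm wide, 135 mm high) drying on a peg at one end of the rack's back row; point at its centre. To be left alone.
- dry_beaker_mid (a point): Upturned beaker (54 mm wide, 80 mm high) drying on the middle peg of the rack's back row; point at its centre. To be left alone.
- dry_bottle1_mid (a point): Upturned bottle (56 mm wide, 135 mm high) drying on a peg at the other end of the rack's back row; point at its centre. To be left alone.
- cap: Blue screw cap, 38 mm wide, 18 mm high, lying on the bench to the right of the rack; origin at the centre of its underside. To be left alone.
- tip_box: Blue pipette-tip box with clear lid, 85 x 122 x 77 mm, on the bench to the robot's left, in front of the drainer; origin at the centre of its underside. To be left alone.
- wash_bottle: White squeeze bottle with red spout, 72 mm wide, 200 mm high, on the bench to the right of the rack; origin at the centre of its underside. To be left alone.
- tube_brush: Tube brush lying on the bench to the left of the drainer; origin at the middle of its underside. To be left alone.
Not all that is in view belongs to the job. Leave any orange look-alike of the part that bears beaker_mid alone.

How it is judged:
On the way, in this order (a step that is already met when the one before it is completed fails the run):
1. the drip tray is fully home (within 5 mm) under the rack (value of joint drip_tray below 0.005 m), for 0.2 s.
2. the bottle stands mouth down on the tall peg or the beaker on the short peg (((horizontal distance between bottle_mouth and peg_tall below 0.02 m and z of bottle_mouth in the frame of peg_tall below 0.005 m and angle between bottle_mid's own z axis and vertical above 3.04 rad) or (horizontal distance between beaker_mouth and peg_short below 0.02 m and z of beaker_mouth in the frame of peg_short below 0.005 m and angle between beaker_mid's own z axis and vertical above 3.04 rad))), for 0.2 s.
At the end, for the whole second after the job is handed in: The bottle stands mouth down over the tall peg and the beaker mouth down over the short peg, each with its rim on the rack's plate (mouth within 5 mm of the plate's height and within 20 mm of the peg's axis, axis within 0.1 rad of vertical) and at rest; the drip tray is still home (within 7 mm) (horizontal distance between bottle_mouth and peg_tall below 0.02 m and z of bottle_mouth in the frame of peg_tall below 0.005 m and angle between each of bottle_mid, beaker_mid's own z axis and vertical above 3.04 rad and horizontal distance between beaker_mouth and peg_short below 0.02 m and z of beaker_mouth in the frame of peg_short below 0.005 m and value of joint drip_tray below 0.007 m and linear speed of each of bottle, beaker below 0.02 m/s); the robot touches nothing.
It fails at once if a vessel is put over a peg while the drip tray is not yet home (more than 10 mm out) (value of joint drip_tray above 0.01 m and (((horizontal distance between bottle_mouth and peg_tall below 0.02 m or horizontal distance between bottle_mouth and peg_short below 0.02 m) and z of bottle_mouth in the frame of rack below 0.1 m and angle between bottle_mid's own z axis and vertical above 2.6 rad) or ((horizontal distance between beaker_mouth and peg_tall below 0.02 m or horizontal distance between beaker_mouth and peg_short below 0.02 m) and z of beaker_mouth in the frame of rack below 0.1 m and angle between beaker_mid's own z axis and vertical above 2.6 rad))).
It fails at once if the bottle or the beaker is dropped onto the rack (comes down its last 30 mm over a peg faster than 0.4 m/s) ((((horizontal distance between bottle_mouth and peg_tall below 0.02 m or horizontal distance between bottle_mouth and peg_short below 0.02 m) and z of bottle_mouth in the frame of rack below 0.1 m and angle between bottle_mid's own z axis and vertical above 2.6 rad) and z of bottle_mouth in the frame of rack below 0.08 m and linear speed of bottle above 0.4 m/s) or (((horizontal distance between beaker_mouth and peg_tall below 0.02 m or horizontal distance between beaker_mouth and peg_short below 0.02 m) and z of beaker_mouth in the frame of rack below 0.1 m and angle between beaker_mid's own z axis and vertical above 2.6 rad) and z of beaker_mouth in the frame of rack below 0.08 m and linear speed of beaker above 0.4 m/s)).
It fails at once if the bottle or the beaker is dropped or thrown anywhere (faster than 1.5 m/s) (linear speed of any of bottle, beaker above 1.5 m/s).
It fails at once if a bystander is moved by more than 20 mm (distance of any of dry_small_mid, dry_bottle0_mid, dry_beaker_mid, dry_bottle1_mid, cap, tip_box, wash_bottle, tube_brush from where it was at the start of the episode above 0.02 m).
It also fails if it takes over 72 s, if anything falls off the work surface, if the arm or the gripper's body presses on something with over 40 N, if the wrist force passes 120 N, or if a joint passes its speed limit or range.

## Working session

There is one attempt and no reset: what is moved stays moved. The work goes in short steps, each a Python script; the robot and the scene stay as the last script left them, time stands still between calls to the robot, and variables do not carry over. Pictures are saved under pics/ and viewed, and the job is handed in when it is done.

```bash
ls; mkdir -p pics; python3 - <<'E'
from station import *
import cv2
for c in ("scene","top"):
    p,d=viewer.read_camera(c); cv2.imwrite(f"pics/{c}0.png",p[:,:,::-1])
    i=viewer.camera_info(c); print(c,i)
    if c=="top" or 1:
        for n in ["tray_lip","rack","peg_tall","peg_short","bottle_mid","bottle_mouth","beaker_mid","beaker_mouth","drainer","dry_small_mid","dry_bottle0_mid","dry_beaker_mid","dry_bottle1_mid","cap","tip_box","wash_bottle"]:
            print(n,[(round(r["score"],2),[round(float(v),3) for v in r["at"]]) for r in tip_of(c,n)])
print(env.sense())
E
```

```text
pics
scene {'intrinsics': array([[577.31728664,   0.        , 323.10269728],
       [  0.        , 577.31728664, 234.12201549],
       [  0.        ,   0.        ,   1.        ]]), 'eye': array([ 1.49491631, -0.84282786,  1.07790777]), 'rotation': array([[ 6.93533034e-01, -4.20023511e-01,  5.85313745e-01],
       [ 7.20424798e-01,  4.04571750e-01, -5.63302591e-01],
       [-2.01074089e-04,  8.12343492e-01,  5.83179226e-01]])}
tray_lip [(0.71, [0.444, -0.206, 0.031])]
rack [(0.98, [0.611, -0.189, 0.001]), (0.53, [0.443, -0.205, 0.034])]
peg_tall [(0.46, [0.563, -0.082, 0.052])]
peg_short [(0.43, [0.567, -0.196, 0.051]), (0.16, [0.561, -0.083, 0.052])]
bottle_mid [(0.91, [0.501, 0.247, 0.036])]
bottle_mouth [(0.82, [0.516, 0.182, 0.036]), (0.43, [0.509, 0.5, 0.001])]
beaker_mid [(0.77, [0.813, 0.06, 0.026]), (0.75, [0.62, 0.275, 0.03]), (0.61, [0.563, 0.63, 0.025]), (0.41, [0.273, 0.355, -0.0])]
beaker_mouth [(0.69, [0.593, 0.594, 0.024]), (0.6, [0.811, 0.021, 0.025]), (0.58, [0.625, 0.232, 0.029]), (0.5, [0.649, -0.077, 0.116])]
drainer [(0.88, [0.56, 0.256, -0.001])]
dry_small_mid [(
[... 1978 characters left out ...]
int_velocities': array([ 2.39234400e-03, -6.80887684e-04,  9.73374284e-06,  1.56604355e-03,
       -9.68426200e-04, -1.28981357e-03, -2.33977496e-03]), 'tau': array([-1.80751376e-04, -5.20401013e+01, -1.27052460e-02, -2.44048136e+01,
       -5.67001104e-02,  1.14023456e-02,  1.15555190e-05]), 'ee_pos': array([0.28966027, 0.58189344, 0.21458562]), 'tcp_rot': array([[ 8.95226190e-01,  6.47231815e-05,  4.45612012e-01],
       [-4.45612013e-01, -8.94658735e-06,  8.95226192e-01],
       [ 6.19285940e-05, -9.99999998e-01,  2.08322078e-05]]), 'wrist_force': array([ 0.13469046,  0.00464854, -0.11550429]), 'moment': array([-0.04572738, -0.02365909, -0.0183958 ]), 'gripper_width': 0.09178181074356417}
```

View pics/scene0.png

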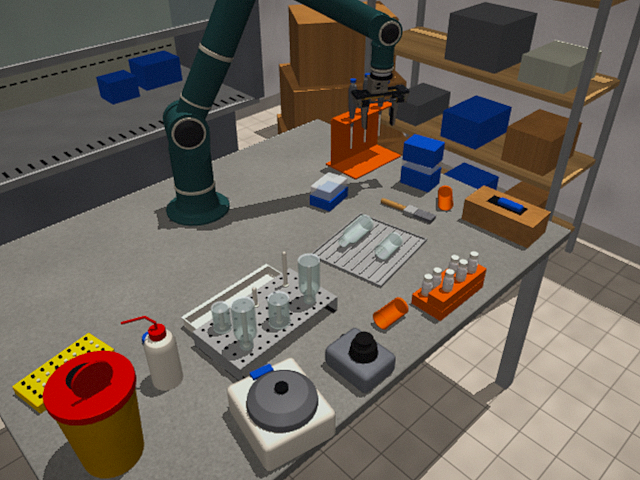

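View pics/top0.png

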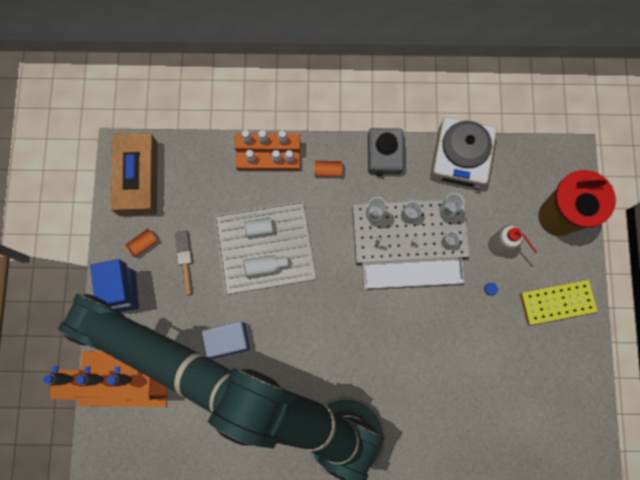

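```bash
cat > h.py <<'E'
import numpy as np, cv2
from station import *
def pix2w(c,u,v,z):
    i=viewer.camera_info(c);K=i["intrinsics"];R=i["rotation"]
    d=R@np.array([(u-K[0,2])/K[0,0],-(v-K[1,2])/K[1,1],-1.])
    return i["eye"]+d*(z-i["eye"][2])/d[2]
def w2pix(c,p):
    i=viewer.camera_info(c);K=i["intrinsics"];q=i["rotation"].T@(np.array(p)-i["eye"])
    return K[0,0]*q[0]/-q[2]+K[0,2], K[1,1]*(-q[1])/-q[2]+K[1,2]
E
python3 - <<'E'
from h import *
t=cv2.imread("pics/top0.png");s=cv2.imread("pics/scene0.png")
a=cv2.resize(t[190:300,205:485],None,fx=2.85,fy=2.85,interpolation=cv2.INTER_CUBIC)
b=cv2.resize(s[205:385,175:435],None,fx=3,fy=3,interpolation=cv2.INTER_CUBIC)
cv2.imwrite("pics/ct.png",a);cv2.imwrite("pics/cs.png",b)
# rack fit
obs={(-45,110):[(.563,-.082),(.562,-.084)],(-45,0):[(.567,-.196),(.562,-.197)],(-45,-110):[(.575,-.308),],(45,110):[(.649,-.078),(.646,-.08)],(45,0):[(.656,-.188),(.661,-.194)],(45,-110):[(.662,-.3),(.664,-.299)],(0,0):[(.611,-.189),(.61,-.192)]}
P=[];Q=[]
for k,v in obs.items():
    for q in v: P.append(np.array(k)/1000);Q.append(q)
P=np.array(P);Q=np.array(Q);pm=P.mean(0);qm=Q.mean(0)
H=(P-pm).T@(Q-qm);th=np.arctan2(H[0,1]-H[1,0],H[0,0]+H[1,1]);R=np.array([[np.cos(th),-np.sin(th)],[np.sin(th),np.cos(th)]])
o=qm-R@pm
print("rack",o,th);print((Q-(P@R.T+o)).round(4))
for n,k in dict(tall=(-.045,.11),short=(-.045,0),lip_home=(-.124,0),lipnow=(-.166,0)).items(): print(n,R@np.array(k)+o)
for u,v in [(217,219),(303,205),(315,288),(227,292)]: print(pix2w("top",u,v,.01))
E
```

```text
rack [ 0.6115234  -0.19227259] 0.061129819975880656
[[ 0.0031  0.0032]
 [ 0.0021  0.0012]
 [ 0.0004 -0.001 ]
 [-0.0046 -0.002 ]
 [ 0.0017 -0.0032]
 [-0.0007  0.0017]
 [-0.0037 -0.0003]
 [-0.0004  0.0015]
 [ 0.0046 -0.0045]
 [-0.0012 -0.0007]
 [ 0.0008  0.0003]
 [-0.0005  0.0033]
 [-0.0015  0.0003]]
tall [ 0.55988736 -0.08522718]
short [ 0.56660745 -0.19502172]
lip_home [ 0.48775501 -0.19984797]
lipnow [ 0.44583346 -0.20241382]
[0.64673657 0.40354881 0.01      ]
[0.6946874  0.13685356 0.01      ]
[0.4338164 0.0960417 0.01     ]
[0.4187408  0.36334126 0.01      ]
```

View pics/ct.png

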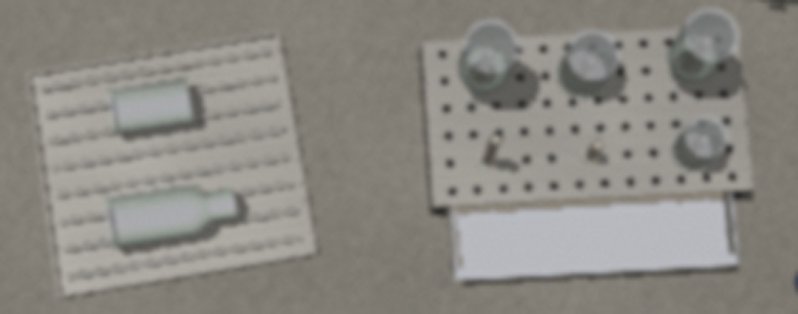

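View pics/cs.png

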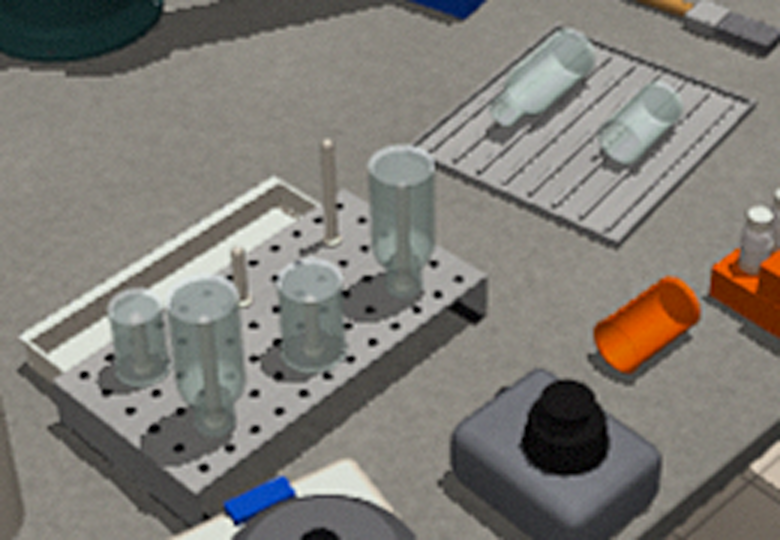

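```bash
python3 - <<'E'
from h import *
S=lambda u,v,z:print("s",pix2w("scene",175+u/3,205+v/3,z).round(4))
T=lambda u,v,z:pix2w("top",205+u/2.8536,190+v/2.8536,z)
S(332,241,.052);S(327,142,.165);S(244,300,.052);S(238,249,.112)
c=[T(33,75,.01),T(280,37,.01),T(316,252,.01),T(65,297,.01)]
print([x.round(4) for x in c],sum(c)/4)
for a,b in((0,1),(3,2),(0,3),(1,2)):
    d=c[b]-c[a];print(np.linalg.norm(d),d/np.linalg.norm(d))
r=[T(425,42,.05),T(742,32,.05),T(752,190,.05),T(433,208,.05)]
print([x.round(4) for x in r],sum(r)/4)
for a,b in((0,1),(3,2),(0,3),(1,2)):
    d=r[b]-r[a];print(np.linalg.norm(d),d/np.linalg.norm(d))
t=[T(457,280,.036),T(737,267,.036)];print(t,(t[0]+t[1])/2)
# beaker/bottle silhouettes axis: bottle bottom/mouth ends at axis height
for n,p in dict(botbottom=(115,222,.035),botmouth=(241,207,.035),bkbottom=(117,109,.031),bkmouth=(195,104,.031)).items(): print(n,T(*p).round(4))
# IK feasibility
E
```

```text
s [ 0.5664 -0.0902  0.052 ]
s [ 0.5666 -0.0904  0.165 ]
s [ 0.5726 -0.1964  0.052 ]
s [ 0.5733 -0.1983  0.112 ]
[array([0.6554, 0.4053, 0.01  ]), array([0.7013, 0.1366, 0.01  ]), array([0.4636, 0.0942, 0.01  ]), array([0.4124, 0.3607, 0.01  ])] [0.55818871 0.24918816 0.01      ]
0.2725804436336148 [ 0.16817806 -0.98575663  0.        ]
0.27143510452087705 [ 0.18874042 -0.98202701  0.        ]
0.24706201580712003 [-0.98360505 -0.18033611  0.        ]
0.2413781350703598 [-0.98444177 -0.17571114  0.        ]
[array([ 0.6864, -0.0203,  0.05  ]), array([ 0.7012, -0.3608,  0.05  ]), array([ 0.5286, -0.3655,  0.05  ]), array([ 0.5057, -0.0288,  0.05  ])] [ 0.60546349 -0.19386738  0.05      ]
0.34083895812612647 [ 0.04354188 -0.9990516   0.        ]
0.33747711171143463 [ 0.06781967 -0.9976976   0.        ]
0.18084579793038583 [-0.99888639 -0.04718032  0.        ]
0.1726620282168582 [-0.9996268  -0.02731787  0.        ]
[array([ 0.43152565, -0.05485109,  0.036     ]), array([ 0.44845677, -0.35015067,  0.036     ])] [ 0.43999121 -0.20250088  0.036     ]
botbottom [0.4897 0.3072 0.035 ]
botmouth [0.5073 0.1741 0.035 ]
bkbottom [0.6135 0.3097 0.031 ]
bkmouth [0.6199 0.2261 0.031 ]
```

```bash
cat >> h.py <<'E'
DN=np.array([0,0,-1.])
def Rg(m,th,sg):   # grasp; m horizontal mouth dir
    f=np.sin(th)*m+np.cos(th)*DN; g=np.cos(th)*m-np.sin(th)*DN
    x=sg*g; return np.column_stack([x,f,np.cross(x,f)])
def Rp(h,th,sg):   # place, m=down, h horizontal heading
    f=np.sin(th)*DN+np.cos(th)*h; g=np.cos(th)*DN-np.sin(th)*h
    x=sg*g; return np.column_stack([x,f,np.cross(x,f)])
def hd(deg): a=np.radians(deg); return np.array([np.cos(a),np.sin(a),0])
def rep(name,cams=("top","scene"),n=6,near=None,tol=.03):
    o=[]
    for k in range(n):
        for c in cams:
            viewer.read_camera(c)
            for r in tip_of(c,name):
                p=np.array(r["at"],float)
                if near is None or np.linalg.norm(p[:2]-np.array(near)[:2])<tol: o.append((c,p)); break
    return o
E
python3 - <<'E'
from h import *
m=np.array([.178,-.984,0]);m/=np.linalg.norm(m)
for nm,mid,off in (("bottle",np.array([.4985,.245,.035]),-.025),("beaker",np.array([.619,.272,.031]),-.0)):
  for th in (0,15,30,40):
    for sg in (1,-1):
      t=np.radians(th);R=Rg(m,t,sg);gp=mid+off*m
      q=[solver.inverse_kinematics(gp+np.array([0,0,dz])+R[:,1]*.019,R) for dz in (0,.1,.2)]
      print(nm,th,sg,[None if x is None else np.round(x,2).tolist() for x in q])
t0=env.sense()["t"];print(t0)
for nm,p,z in (("tall",(.563,-.087),.05+.0925),("short",(.568,-.196),.05+.0425)):
  for th in (0,15,30,40):
   for sg in (1,-1):
    ok=[]
    for h in range(-150,151,15):
      R=Rp(hd(h),np.radians(th),sg);f=R[:,1]
      g=[solver.inverse_kinematics(np.array([p[0],p[1],z+dz])+f*.019,R) is not None for dz in (0,.13)]
      if all(g): ok.append(h)
    print(nm,th,sg,ok)
E
```

```text
bottle 0 1 [[-0.72, 0.61, 0.2, 1.95, -0.2, 0.61, -0.2], [-0.77, 0.45, 0.26, 1.91, -0.16, 0.8, -0.24], [-0.79, 0.32, 0.29, 1.84, -0.11, 1.0, -0.28]]
bottle 0 -1 [[-0.28, 0.64, -0.36, 1.92, 0.36, 0.65, 2.46], [-0.28, 0.48, -0.36, 1.88, 0.22, 0.82, 2.57], [-0.31, 0.34, -0.31, 1.8, 0.12, 1.01, 2.65]]
bottle 15 1 [[-0.93, 0.67, 0.32, 1.88, 0.05, 0.74, -0.52], [-0.95, 0.52, 0.35, 1.85, 0.08, 0.92, -0.51], [-0.97, 0.39, 0.36, 1.78, 0.11, 1.12, -0.5]]
bottle 15 -1 [[-0.48, 0.68, -0.27, 1.85, 0.54, 0.85, 2.21], [-0.46, 0.53, -0.3, 1.82, 0.44, 1.01, 2.32], [-0.45, 0.41, -0.3, 1.74, 0.37, 1.18, 2.41]]
bottle 30 1 [[-1.07, 0.78, 0.39, 1.8, 0.21, 0.91, -0.72], [-1.09, 0.62, 0.41, 1.78, 0.24, 1.07, -0.68], [-1.11, 0.49, 0.43, 1.72, 0.27, 1.25, -0.64]]
bottle 30 -1 [[-0.62, 0.76, -0.24, 1.76, 0.66, 1.08, 2.05], [-0.58, 0.62, -0.28, 1.74, 0.61, 1.23, 2.14], [-0.56, 0.5, -0.31, 1.68, 0.56, 1.38, 2.24]]
bottle 40 1 [[-1.14, 0.86, 0.42, 1.73, 0.28, 1.04, -0.81], [-1.15, 0.71, 0.44, 1.72, 0.31, 1.19, -0.76], [-1.17, 0.57, 0.46, 1.68, 0.35, 1.35, -0.7]]
bottle 40 -1 [[-0.68, 0.84, -0.23, 1.69, 0.73, 1.25
[... 1937 characters left out ...]
0, 135]
short 0 1 [-135, -120, -105, -90, -75, -60, -45, 15, 30, 45, 60, 75, 90]
short 0 -1 [-135, -120, -105, -90, -75, -60, -45, 0, 15, 30, 45, 60, 75, 90]
short 15 1 [-135, -120, -105, -90, -75, -60, -45, 15, 30, 45, 60, 75, 90, 105]
short 15 -1 [-135, -120, -105, -90, -75, -60, -45, 15, 30, 45, 60, 75, 90, 105]
short 30 1 [-150, -135, -120, -105, -90, -75, -60, -45, 0, 15, 30, 45, 60, 75, 90, 105]
short 30 -1 [-150, -135, -120, -105, -90, -75, -60, -45, 0, 15, 30, 45, 60, 75, 90, 105]
short 40 1 [-150, -135, -120, -105, -90, -75, -60, -45, -30, -15, 0, 15, 30, 45, 60, 75, 90, 105, 120]
short 40 -1 [-150, -135, -120, -105, -90, -75, -60, -45, -30, -15, 0, 15, 30, 45, 60, 75, 90, 105, 120]
```

```bash
cat > m.py <<'E'
from h import *
near=dict(tray_lip=(.444,-.204),rack=(.611,-.19),peg_tall=(.563,-.085),peg_short=(.567,-.196),bottle_mid=(.5,.247),bottle_mouth=(.515,.182),beaker_mid=(.62,.275),beaker_mouth=(.626,.233),dry_small_mid=(.574,-.306),dry_bottle0_mid=(.65,-.08),dry_beaker_mid=(.658,-.19),dry_bottle1_mid=(.663,-.3),drainer=(.56,.25))
D={k:{"top":[],"scene":[]} for k in near}
for i in range(5):
  for c in("top","scene"):
    viewer.read_camera(c)
    for k in near:
      for r in tip_of(c,k):
        p=np.array(r["at"],float)
        if np.linalg.norm(p[:2]-near[k])<.025: D[k][c].append(p);break
for k in D:
  for c in D[k]:
    if D[k][c]: a=np.array(D[k][c]);print(k,c,len(a),np.median(a,0).round(4),a.std(0).round(4))
print(env.sense()["t"])
E
python3 m.py
```

```text
tray_lip top 5 [ 0.4441 -0.204   0.0279] [0.001  0.0009 0.0025]
tray_lip scene 5 [ 0.4457 -0.2055  0.0312] [0.0011 0.0014 0.0012]
rack top 5 [ 0.6108 -0.1918 -0.0014] [0.0011 0.0008 0.0014]
rack scene 4 [ 0.6098 -0.1892 -0.0021] [0.001  0.0015 0.0016]
peg_tall top 5 [ 0.5601 -0.0874  0.0511] [0.002  0.0015 0.0015]
peg_tall scene 5 [ 0.5614 -0.0837  0.0517] [0.0013 0.0013 0.0015]
peg_short top 5 [ 0.5635 -0.1967  0.0525] [0.0009 0.0018 0.0021]
peg_short scene 5 [ 0.5665 -0.193   0.0509] [0.0009 0.0018 0.0018]
bottle_mid top 5 [0.5017 0.2452 0.0345] [0.001  0.0017 0.0013]
bottle_mid scene 5 [0.502  0.2481 0.0339] [0.0015 0.0015 0.0023]
bottle_mouth top 5 [0.5171 0.1842 0.0348] [0.0019 0.0009 0.0016]
bottle_mouth scene 5 [0.5159 0.182  0.0341] [0.0016 0.0018 0.0017]
beaker_mid top 5 [0.6196 0.275  0.032 ] [0.0013 0.002  0.0025]
beaker_mid scene 5 [0.6179 0.2762 0.029 ] [0.0015 0.0013 0.001 ]
beaker_mouth top 5 [0.6286 0.2337 0.0319] [0.0013 0.0012 0.0015]
beaker_mouth scene 5 [0.6248 0.2297 0.0274] [0.0017 0.0018 0.0011]
dry_small_mid top 3 [ 0.5712 -0.3026  0.0863] [0.0011 0.0003 0.0004]
dry_small_mid scene 5 [ 0.5729 -0.3069  0.0843] [0.0011 0.0004 0.0014]
dry_bottle0_mid top 5 [ 0.6466 -0.0793  0.1187] [0.002  0.0022 0.0017]
dry_bottle0_mid scene 5 [ 0.6494 -0.0776  0.1185] [0.0024 0.0009 0.0013]
dry_beaker_mid top 5 [ 0.6594 -0.1917  0.0902] [0.0019 0.0014 0.0014]
dry_beaker_mid scene 5 [ 0.6569 -0.1879  0.0931] [0.0016 0.001  0.0008]
dry_bottle1_mid top 4 [ 0.6654 -0.2983  0.1202] [0.0004 0.0006 0.0006]
dry_bottle1_mid scene 5 [ 0.661  -0.2981  0.1166] [0.0014 0.0006 0.0004]
drainer top 5 [0.5655 0.2521 0.0021] [0.0016 0.002  0.0016]
drainer scene 4 [ 0.5626  0.2538 -0.0014] [0.0009 0.0005 0.002 ]
8.7
```

```bash
cat > fit.py <<'E'
from h import *
Q=np.array([(.5608,-.0855),(.565,-.195),(.572,-.3048),(.648,-.0785),(.658,-.190),(.6632,-.2982),(.6103,-.1905)])
P=np.array([(-45,110),(-45,0),(-45,-110),(45,110),(45,0),(45,-110),(0,0)])/1000
pm=P.mean(0);qm=Q.mean(0);H=(P-pm).T@(Q-qm);th=np.arctan2(H[0,1]-H[1,0],H[0,0]+H[1,1])
RR=np.array([[np.cos(th),-np.sin(th)],[np.sin(th),np.cos(th)]]);O=qm-RR@pm
TALL=RR@np.array([-.045,.11])+O;SHORT=RR@np.array([-.045,0])+O;LIPH=RR@np.array([-.124,0])+O
rx=np.array([np.cos(th),np.sin(th),0])
BM=np.array([.195,-.981,0]);BM/=np.linalg.norm(BM)
E
cat > push.py <<'E'
from fit import *
print(O,th,TALL,SHORT,LIPH);print((Q-(P@RR.T+O)).round(4))
R=np.column_stack([rx,DN,np.cross(rx,DN)])
lip=np.array([*LIPH,0])
effector.grasp(10)
a=lip-rx*.085
env.reach(a+[0,0,.15],R); env.movel(a+[0,0,.022],rate=.15)
print(env.sense()["ee_pos"],env.sense()["wrist_force"])
s=-.07
env.movel(lip+rx*s+[0,0,.022],rate=.1)
while s<.012:
    s+=.003
    env.movel(lip+rx*s+[0,0,.022],rate=.06)
    e=env.sense();f=e["wrist_force"]@rx;print(round(s,4),e["ee_pos"].round(4),round(f,2))
    if f<-12: break
print(env.sense()["t"])
E
python3 push.py
```

```text
[ 0.61104286 -0.19178571] 0.06175302770741289 [ 0.55934012 -0.08477251] [ 0.56612863 -0.19456283] [ 0.48727922 -0.19943822]
[[ 0.0015 -0.0007]
 [-0.0011 -0.0004]
 [-0.0009 -0.0004]
 [-0.0012  0.0007]
 [ 0.002  -0.001 ]
 [ 0.0005  0.0006]
 [-0.0007  0.0013]]
[ 0.40289703 -0.20500946  0.02250298] [ 0.92503075 -0.66490924  0.60603072]
-0.067 [ 0.4204 -0.2036  0.0221] 0.17
-0.064 [ 0.4235 -0.2034  0.022 ] 0.5
-0.061 [ 0.4267 -0.2032  0.022 ] 0.12
-0.058 [ 0.4296 -0.203   0.022 ] -0.13
-0.055 [ 0.4326 -0.2028  0.022 ] -0.14
-0.052 [ 0.4355 -0.2027  0.022 ] 0.42
-0.049 [ 0.4386 -0.2024  0.022 ] 0.59
-0.046 [ 0.4417 -0.2022  0.022 ] 0.08
-0.043 [ 0.4448 -0.2021  0.022 ] 0.03
-0.04 [ 0.4478 -0.2019  0.022 ] 0.58
-0.037 [ 0.4508 -0.2017  0.022 ] -0.54
-0.034 [ 0.4538 -0.2015  0.022 ] -0.3
-0.031 [ 0.4567 -0.2013  0.022 ] 0.68
-0.028 [ 0.4597 -0.2011  0.022 ] -0.25
-0.025 [ 0.4628 -0.201   0.022 ] -0.27
-0.022 [ 0.4657 -0.2008  0.022 ] -0.14
-0.019 [ 0.4687 -0.2006  0.022 ] -0.41
-0.016 [ 0.4717 -0.2004  0.022 ] -0.18
-0.013 [ 0.4747 -0.2002  0.022 ] -0.02
-0.01 [ 0.4771 -0.2001  0.0219] -2.16
-0.007 [ 0.4773 -0.2     0.0217] -8.13
-0.004 [ 0.4775 -0.2     0.0215] -15.13
19.65
```

```bash
python3 - <<'E'
from fit import *
e=env.sense()["ee_pos"]
env.movel(e-rx*.03); env.movel(e-rx*.03+[0,0,.2],rate=.3)
p,d=viewer.read_camera("scene");cv2.imwrite("pics/s1.png",cv2.resize(p[200:390,150:450],None,fx=2.6,fy=2.6,interpolation=cv2.INTER_CUBIC)[:,:,::-1])
for c in ("scene","top"):
    if c=="top":viewer.read_camera(c)
    print([r["at"] for r in tip_of(c,"tray_lip")],LIPH)
print(env.sense()["t"])
E
```

```text
[[0.4869, -0.2024, 0.0326], [0.4362, -0.4421, -0.0001]] [ 0.48727922 -0.19943822]
[[0.4863, -0.1991, 0.0277]] [ 0.48727922 -0.19943822]
21.0583
```

View pics/s1.png

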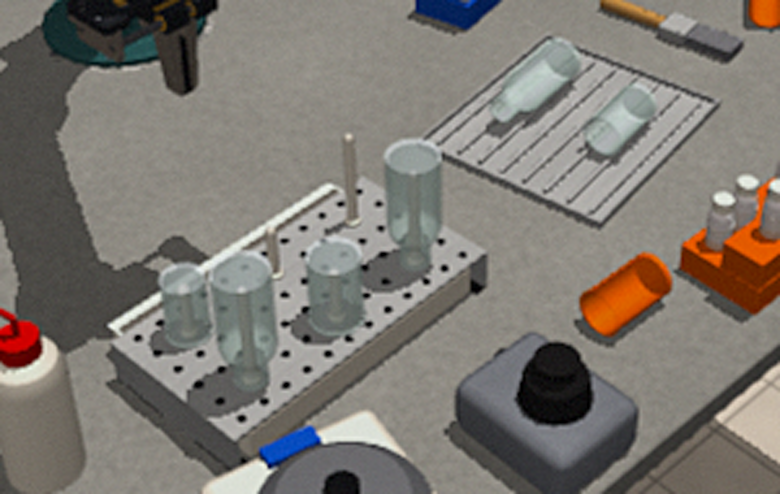

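```bash
cat >> fit.py <<'E'
TH=np.radians(40)
BK=np.array([.619,.2748,.031])-.005*BM
BO=np.array([.5025,.2475,.035])-.010*BM
def G(p,R,dz=0): return np.array(p)+R[:,1]*.019+np.array([0,0,dz])
E
python3 - <<'E'
from fit import *
f=lambda q:None if q is None else np.round(q,2).tolist()
print(f(env.sense()["joint_positions"]))
for sg in(1,-1):
    R=Rg(BM,TH,sg)
    print("bk",sg,f(solver.inverse_kinematics(G(BK,R,.1),R)),f(solver.inverse_kinematics(G(BK,R),R)))
    print("bo",sg,f(solver.inverse_kinematics(G(BO,R,.1),R)),f(solver.inverse_kinematics(G(BO,R),R)))
    for h in(-20,0,15,30,45):
        R=Rp(hd(h),TH,sg);print("short",h,sg,*[f(solver.inverse_kinematics(G([*SHORT,.05+.0475+dz],R),R)) for dz in(0,.15)])
    for h in(-60,-50,-40,-30):
        R=Rp(hd(h),TH,sg);print("tall",h,sg,*[f(solver.inverse_kinematics(G([*TALL,.05+.0775+dz],R),R)) for dz in(0,.16)])
E
```

```text
[-0.29, 0.22, 0.74, 2.01, -0.17, 0.98, 2.17]
bk 1 [-1.17, 0.93, 0.73, 1.46, 0.08, 1.2, -0.43] [-1.18, 1.09, 0.75, 1.47, -0.03, 1.08, -0.43]
bo 1 [-1.13, 0.7, 0.42, 1.74, 0.35, 1.16, -0.75] [-1.28, 0.93, 0.65, 1.76, 0.09, 0.98, -0.61]
short -20 1 [1.16, 0.93, -1.11, 2.36, 2.48, 0.94, 2.64] [0.04, 0.13, 0.2, 2.36, 2.84, 0.22, 1.78]
short 0 1 [1.37, 0.94, -1.11, 2.31, 2.7, 0.52, 2.85] [1.25, 0.3, -0.88, 2.26, 4.05, 0.18, 1.1]
short 15 1 [1.33, 0.81, -0.91, 2.22, 3.69, 0.21, 2.03] [1.47, 0.46, -1.05, 2.17, -1.14, 0.25, 0.34]
short 30 1 [1.33, 0.83, -0.85, 2.1, -1.09, 0.27, 0.76] [0.66, 0.32, -0.01, 2.1, -1.29, 0.82, 0.58]
short 45 1 [0.69, 0.66, -0.01, 2.0, -1.28, 0.91, 0.95] [0.16, 0.46, 0.66, 1.99, -1.28, 1.26, 0.74]
tall -60 1 [-0.88, 0.62, 0.66, 2.23, 1.17, 0.54, 2.25] [-0.79, 0.23, 0.51, 2.14, 1.04, 0.89, 2.64]
tall -50 1 [-0.95, 0.62, 0.78, 2.32, 1.55, 0.39, 2.01] [-0.79, 0.15, 0.53, 2.22, 1.18, 0.77, 2.66]
tall -40 1 [-0.95, 0.6, 0.82, 2.4, 2.15, 0.35, 1.58] [-0.78, 0.08, 0.54, 2.3, 1.34, 0.65, 2.69]
tall -30 1 [0.58, 0.63, -0.89, 2.38, 2.1, 1.04, 2.25] [-0.74, 0.02, 0.57, 2.35, 1
[... 404 characters left out ...]
ort 15 -1 [1.57, 1.21, -1.32, 2.22, 2.07, 0.39, 0.75] [1.47, 0.46, -1.05, 2.17, -1.14, 0.25, -2.8]
short 30 -1 [1.61, 1.3, -1.37, 2.09, 1.25, 0.4, 1.8] [1.63, 0.77, -1.31, 2.04, -0.06, 0.38, 2.74]
short 45 -1 [1.58, 1.32, -1.35, 1.95, 0.72, 0.57, 2.49] [1.59, 0.89, -1.32, 1.9, 0.03, 0.65, 2.87]
tall -60 -1 [-1.13, 0.79, 1.01, 2.24, 0.76, 0.3, -0.55] [-0.54, 0.22, 0.23, 2.13, 1.08, 0.95, -0.54]
tall -50 -1 [0.69, 1.11, -1.33, 2.22, 1.94, 1.75, -0.81] [-0.36, 0.15, 0.05, 2.2, 1.22, 0.85, -0.51]
tall -40 -1 [0.77, 1.08, -1.33, 2.3, 2.05, 1.61, -0.71] [-0.13, 0.1, -0.14, 2.26, 1.36, 0.72, -0.47]
tall -30 -1 [0.87, 1.05, -1.33, 2.36, 2.15, 1.45, -0.59] [-1.66, -0.13, 1.48, 2.38, 1.6, 0.62, -0.43]
```

```bash
sed -i 's/radians(40)/radians(50)/' fit.py; python3 - <<'E'
from fit import *
f=lambda q:None if q is None else np.round(q,2).tolist()
for sg in(1,-1):
    R=Rg(BM,TH,sg)
    print("bk",sg,f(solver.inverse_kinematics(G(BK,R,.1),R)),f(solver.inverse_kinematics(G(BK,R),R)))
    print("bo",sg,f(solver.inverse_kinematics(G(BO,R,.1),R)),f(solver.inverse_kinematics(G(BO,R),R)))
    for h in(0,15,30,45):
        R=Rp(hd(h),TH,sg);print("short",h,sg,*[f(solver.inverse_kinematics(G([*SHORT,.05+.0475+dz],R),R)) for dz in(0,.15)])
    for h in(-50,-40,-30,-20):
        R=Rp(hd(h),TH,sg);print("tall",h,sg,*[f(solver.inverse_kinematics(G([*TALL,.05+.0775+dz],R),R)) for dz in(0,.16)])
E
```

```text
bk 1 [-1.16, 0.98, 0.66, 1.41, 0.24, 1.3, -0.56] [-1.17, 1.14, 0.67, 1.4, 0.15, 1.19, -0.58]
bo 1 [-1.15, 0.78, 0.4, 1.69, 0.44, 1.29, -0.84] [-1.22, 0.97, 0.5, 1.69, 0.31, 1.13, -0.82]
short 0 1 [1.06, 0.61, -0.76, 2.25, 2.78, 0.23, 2.47] [0.01, 0.15, 0.43, 2.23, -1.23, 0.35, -0.05]
short 15 1 [1.49, 1.1, -1.33, 2.16, 1.68, 0.48, -2.14] [-0.07, 0.23, 0.66, 2.17, -1.25, 0.66, 0.22]
short 30 1 [0.94, 0.59, -0.44, 2.09, -1.15, 0.42, 0.61] [-0.15, 0.36, 0.89, 2.08, -1.24, 0.99, 0.45]
short 45 1 [0.44, 0.6, 0.21, 2.0, -1.22, 0.87, 0.81] [-0.22, 0.57, 1.1, 1.97, -1.26, 1.35, 0.67]
tall -50 1 [-0.81, 0.5, 0.7, 2.27, 1.15, 0.33, 2.53] [0.19, 0.16, -0.46, 2.1, 1.01, 0.85, 2.9]
tall -40 1 [-0.87, 0.51, 0.83, 2.33, 1.66, 0.16, 2.19] [-1.49, 0.22, 1.49, 2.23, 0.6, 0.43, -2.83]
tall -30 1 [-0.51, 0.38, 0.44, 2.36, 2.09, 0.28, 2.02] None
tall -20 1 [0.1, 0.35, -0.16, 2.36, 2.23, 0.38, 2.17] [-0.25, 0.0, 0.21, 2.26, 0.86, 0.33, -2.71]
bk -1 [-1.01, 0.92, 0.39, 1.4, 0.44, 1.36, 2.44] [-0.97, 1.05, 0.33, 1.38, 0.46, 1.27, 2.35]
bo -1 [-1.14, 0.78, 0.39, 1.69, 0.44, 1.29, 2.3] [-1.11, 0.93, 0.34, 1.68, 0.43, 1.17, 2.22]
short 0 -1 [1.42, 1.06, -1.33, 2.23, 2.02, 0.64, 0.39] [0.81, 0.19, -0.44, 2.18, -0.91, 0.22, 2.82]
short 15 -1 [1.35, 0.82, -1.05, 2.16, 1.67, 0.16, 0.85] [1.25, 0.33, -0.85, 2.09, -0.63, 0.36, 2.87]
short 30 -1 [1.42, 0.94, -1.13, 2.06, 0.67, 0.28, 2.14] [1.44, 0.53, -1.08, 1.99, -0.26, 0.51, 2.81]
short 45 -1 [1.41, 0.98, -1.12, 1.94, 0.34, 0.5, 2.69] [1.52, 0.81, -1.32, 1.87, 0.2, 0.72, 2.66]
tall -50 -1 [-1.2, 0.93, 1.32, 2.28, -1.19, 0.3, 1.59] [-0.59, 0.12, 0.39, 2.14, 0.9, 0.75, -0.15]
tall -40 -1 [0.84, 0.94, -1.33, 2.24, 1.83, 1.35, -0.59] [-0.42, 0.07, 0.25, 2.19, 0.96, 0.63, -0.04]
tall -30 -1 [0.92, 0.9, -1.33, 2.29, 1.9, 1.2, -0.47] [-0.32, 0.03, 0.2, 2.23, 0.96, 0.48, 0.14]
tall -20 -1 [1.01, 0.88, -1.32, 2.32, 1.98, 1.03, -0.33] [-0.5, -0.01, 0.46, 2.27, 0.87, 0.33, 0.43]
```

```bash
sed -i 's/R\[:,1\]\*.019/R[:,1]*.014/' fit.py; cat > gb.py <<'E'
from fit import *
f=lambda q:None if q is None else np.round(q,2).tolist()
for h in(30,45,60):
    R=Rp(hd(h),TH,-1);print("tall",h,*[f(solver.inverse_kinematics(G([*TALL,.05+.0775+dz],R),R)) for dz in(0,.16)])
R=Rg(BM,TH,-1)
effector.release()
env.reach(G(BK,R)-R[:,1]*.11+[0,0,.03],R)
print("pre",env.sense()["t"],f(env.sense()["joint_positions"]))
env.movel(G(BK,R)-R[:,1]*.06)
p,d=viewer.read_camera("scene");cv2.imwrite("pics/s2.png",cv2.resize(p[190:290,280:450],None,fx=4.5,fy=4.5,interpolation=cv2.INTER_CUBIC)[:,:,::-1])
e=env.sense();print(e["t"],e["wrist_force"],e["ee_pos"])
E
python3 gb.py
```

```text
tall 30 [1.39, 0.97, -1.35, 2.2, 1.35, 0.38, 1.31] [1.46, 0.36, -1.25, 2.08, -0.36, 0.47, 2.7]
tall 45 [1.29, 0.8, -1.11, 2.09, 0.14, 0.34, 2.67] [1.45, 0.53, -1.29, 1.98, -0.17, 0.64, 2.77]
tall 60 [1.27, 0.88, -1.11, 1.97, 0.12, 0.58, 2.92] [1.39, 0.66, -1.29, 1.86, -0.04, 0.84, 2.89]
pre 24.575 [-1.08, 0.99, 0.41, 1.24, 0.37, 1.49, 2.44]
25.2583 [ 0.3914478  -0.19147149 -0.21651117] [0.61171223 0.31523299 0.06158499]
```

View pics/s2.png

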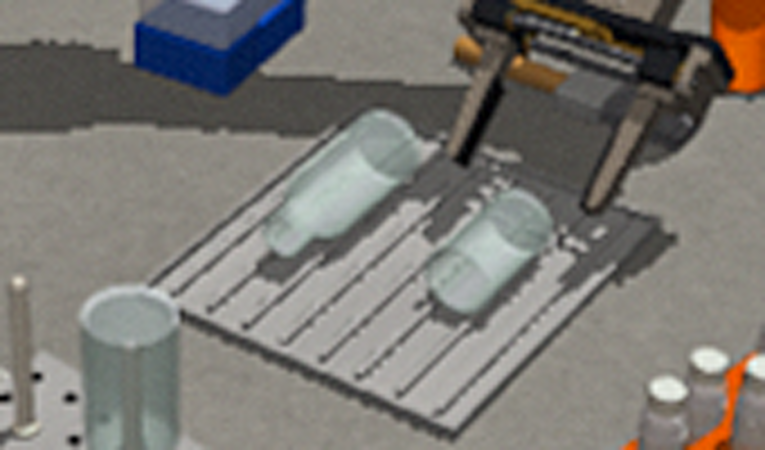

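```bash
cat > gb2.py <<'E'
from fit import *
R=Rg(BM,TH,-1)
env.movel(G(BK,R),rate=.12)
effector.grasp(25)
e=env.sense();print(e["t"],e["gripper_width"],e["wrist_force"])
env.movel(e["ee_pos"]+[0,0,.15],rate=.2)
e=env.sense();print(e["t"],e["gripper_width"],e["wrist_force"])
p,d=viewer.read_camera("scene");cv2.imwrite("pics/s3.png",cv2.resize(p[130:290,260:450],None,fx=3.7,fy=3.7,interpolation=cv2.INTER_CUBIC)[:,:,::-1])
for h in (30,45):
    Q=Rp(hd(h),TH,-1)
    for dz in (.15,.2): print(h,dz,np.round(solver.inverse_kinematics(G([*SHORT,.0975+dz],Q),Q),2))
E
python3 gb2.py
```

```text
26.6167 0.05010476422478365 [ 2.21485169  1.42979456 -0.2347559 ]
27.5167 0.05016463050833004 [-0.43485557 -0.11451235 -0.36841765]
30 0.15 [ 1.44  0.52 -1.08  1.99 -0.28  0.52  2.83]
30 0.2 [ 1.46  0.42 -1.08  1.94 -0.37  0.63  2.86]
45 0.15 [ 1.53  0.8  -1.32  1.87  0.18  0.73  2.67]
45 0.2 [ 1.54  0.69 -1.31  1.82  0.03  0.81  2.75]
```

View pics/s3.png

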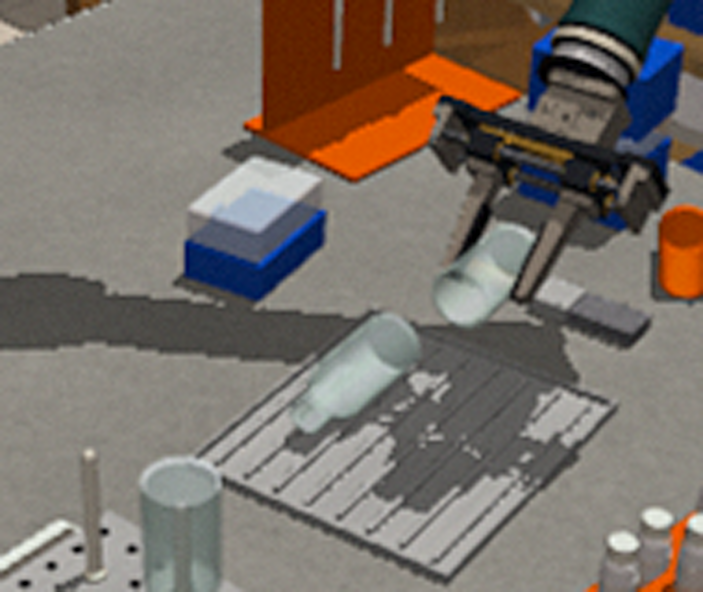

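```bash
cat > tr.py <<'E'
from fit import *
from scipy.spatial.transform import Rotation as Ro, Slerp
def plan(p1,R1,n=3,zb=.08):
    e=env.sense();p0=e["ee_pos"];s=Slerp([0,1],Ro.from_matrix([e["tcp_rot"],R1]))
    w=[]
    for k in range(1,n+1):
        a=k/n;w.append((p0+(p1-p0)*a+np.array([0,0,zb*4*a*(1-a)]),s(a).as_matrix()))
    return w,Ro.from_matrix(R1@e["tcp_rot"].T).as_rotvec()
if __name__=="__main__":
  for h in (30,45):
    Q=Rp(hd(h),TH,-1);p1=G([*SHORT,.0975+.17],Q);w,rv=plan(p1,Q);print(h,rv)
    for p,r in w:
        q=solver.inverse_kinematics(p,r);print(p.round(3),None if q is None else q.round(2), "f",r[:,1].round(2),"mouth",(np.sin(TH)*r[:,1]-np.cos(TH)*r[:,0]).round(2))
E
python3 tr.py
```

```text
30 [ 1.5091317  -0.68672467 -0.96655468]
[0.604 0.116 0.27 ] [-0.86  0.4   0.51  1.71  0.27  1.12  2.4 ] f [ 0.14 -0.4  -0.91] mouth [-0.06 -0.88 -0.47]
[ 0.589 -0.037  0.299] [-0.58  0.13  0.67  1.93 -0.16  0.82  2.66] f [ 0.3   0.02 -0.95] mouth [-0.14 -0.51 -0.85]
[ 0.574 -0.19   0.257] [ 1.45  0.47 -1.08  1.97 -0.32  0.57  2.84] f [ 0.56  0.32 -0.77] mouth [ 0. -0. -1.]
45 [ 1.55429013 -0.47423708 -0.76717451]
[0.604 0.117 0.27 ] [-0.82  0.39  0.48  1.7   0.25  1.12  2.51] f [ 0.13 -0.37 -0.92] mouth [-0.01 -0.88 -0.48]
[ 0.588 -0.036  0.299] [-0.32  0.16  0.43  1.87 -0.22  0.9   2.9 ] f [ 0.24  0.08 -0.97] mouth [-0.08 -0.51 -0.86]
[ 0.572 -0.188  0.257] [ 1.53  0.75 -1.31  1.85  0.11  0.76  2.7 ] f [ 0.45  0.45 -0.77] mouth [ 0.  0. -1.]
```

```bash
cat > tb.py <<'E'
from tr import *
Q=Rp(hd(45),TH,-1);p1=G([*SHORT,.0975+.13],Q);w,rv=plan(p1,Q,zb=.1)
for p,r in w:
    env.reach(p,r);e=env.sense();print(e["t"],e["joint_positions"].round(2),e["gripper_width"])
for c in("scene","top"):
    p,d=viewer.read_camera(c)
    x,y=(160,150) if c=="scene" else (340,170)
    cv2.imwrite(f"pics/{c}4.png",cv2.resize(p[y:y+200,x:x+260] if c=="scene" else p[y:y+130,x:x+160],None,fx=3 if c=="scene" else 4.5,fy=3 if c=="scene" else 4.5,interpolation=cv2.INTER_CUBIC)[:,:,::-1])
    for n in("beaker_mouth","beaker_mid","peg_short"): print(c,n,[(r["at"],round(r["score"],2)) for r in tip_of(c,n)])
print(SHORT,env.sense()["t"],env.sense()["ee_pos"],p1)
E
python3 tb.py
```

```text
28.3583 [-0.83  0.39  0.48  1.69  0.25  1.13  2.51] 0.05007760943347603
29.05 [-0.32  0.17  0.43  1.88 -0.23  0.88  2.9 ] 0.050267793004982145
31.0 [ 1.52  0.85 -1.32  1.88  0.25  0.71  2.63] 0.00026434378715907653
scene beaker_mouth [([0.8103, 0.0191, 0.0232], 0.91), ([0.5659, -0.0978, 0.0813], 0.62), ([0.5909, 0.592, 0.025], 0.56)]
scene beaker_mid [([0.5674, 0.6306, 0.0217], 0.77), ([0.5557, -0.0841, 0.1222], 0.68), ([0.4385, -0.4413, 0.0006], 0.61), ([0.8114, 0.0587, 0.0258], 0.58)]
scene peg_short [([0.5675, -0.1945, 0.0498], 0.38)]
top beaker_mouth [([0.5962, 0.5927, 0.0238], 0.76), ([0.8123, 0.0155, 0.0224], 0.56), ([0.5733, -0.0939, 0.084], 0.54)]
top beaker_mid [([0.569, 0.6274, 0.0236], 0.82), ([0.8142, 0.0581, 0.0215], 0.8), ([0.557, -0.0856, 0.1226], 0.76)]
top peg_short [([0.5631, 0.2526, -0.0004], 0.6), ([0.5652, -0.1962, 0.0555], 0.43), ([0.5732, -0.0909, 0.0831], 0.25)]
[ 0.56612863 -0.19456283] 31.4 [ 0.57254507 -0.18792379  0.216731  ] [ 0.5724919  -0.18819956  0.21677538]
```

View pics/scene4.png

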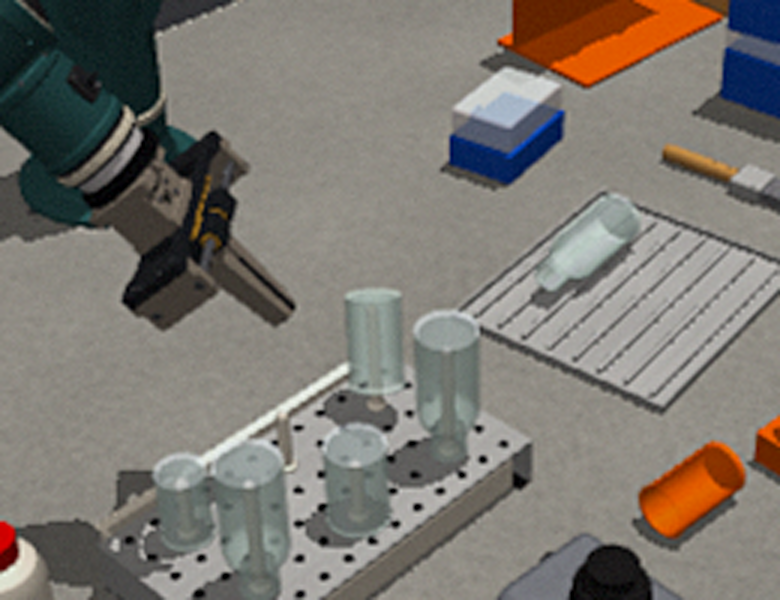

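View pics/top4.png

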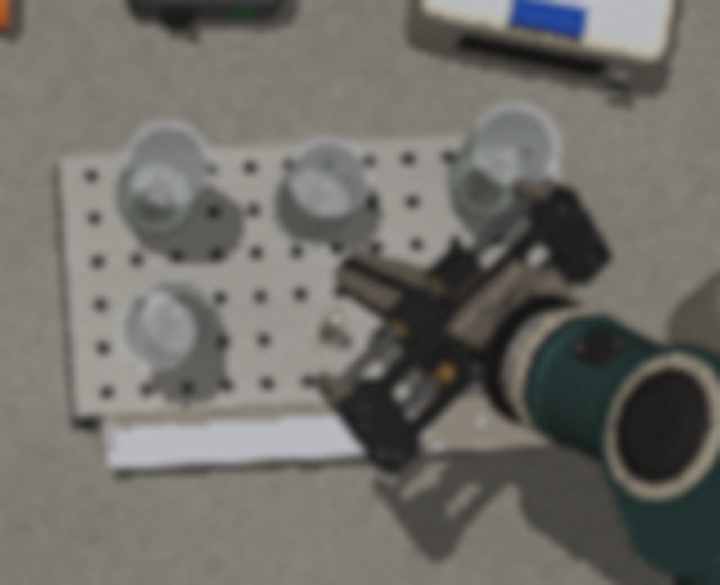

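```bash
cat > bk.py <<'E'
from fit import *
e=env.sense();R=e["tcp_rot"]
env.movel(e["ee_pos"]-R[:,1]*.12+[0,0,.03],rate=.25)
effector.release()
A={}
for i in range(3):
  for c in("scene","top"):
    p,d=viewer.read_camera(c)
    if i==0:
      x,y=(220,200) if c=="scene" else (340,170)
      im=p[y:y+120,x:x+150] if c=="scene" else p[y:y+100,x:x+120]
      cv2.imwrite(f"pics/{c}5.png",cv2.resize(im,None,fx=5,fy=5,interpolation=cv2.INTER_CUBIC)[:,:,::-1])
    for n in("beaker_mouth","beaker_mid"):
      for r in tip_of(c,n):
        if np.hypot(r["at"][0]-.56,r["at"][1]+.09)<.03 and r["at"][2]>.06 and r["at"][2]<.14: A.setdefault((c,n),[]).append(r["at"])
for k in A: print(k,len(A[k]),np.mean(A[k],0).round(4))
print(env.sense()["t"],env.sense()["joint_positions"].round(2),env.sense()["ee_pos"])
E
python3 bk.py
```

```text
('scene', 'beaker_mouth') 3 [ 0.5684 -0.0975  0.08  ]
('scene', 'beaker_mid') 3 [ 0.5577 -0.0829  0.1216]
('top', 'beaker_mouth') 3 [ 0.5703 -0.0933  0.0857]
('top', 'beaker_mid') 3 [ 0.5572 -0.0827  0.1227]
34.4 [ 1.75  0.76 -1.5   1.77  0.14  0.99  2.7 ] [ 0.51804698 -0.24246183  0.33869125]
```

View pics/scene5.png

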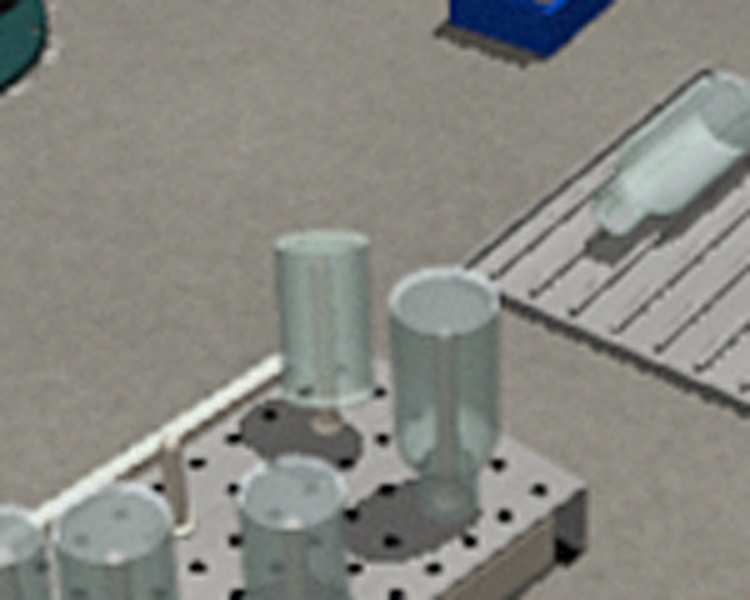

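View pics/top5.png

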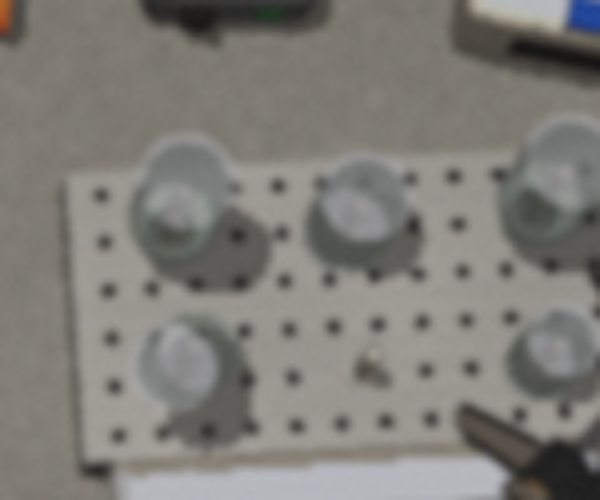

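```bash
cat > rg.py <<'E'
from fit import *
from scipy.spatial.transform import Rotation as Ro
m=np.array([.0119,-.0126,-.039]);m/=np.linalg.norm(m)
ax=np.cross(DN,m);A=Ro.from_rotvec(ax/np.linalg.norm(ax)*np.arccos(DN@m)).as_matrix()
R=A@Rp(hd(45),TH,-1)
mid=(np.array([.5575,-.0828,.122])+np.array([.5694,-.0954,.083])-m*.0425)/2
p=mid-.005*m
print(m,R[:,1],R[:,2],p)
t=G(p,R)
env.movel(t-R[:,1]*.11,R,rate=.25)
env.movel(t-R[:,1]*.055,R,rate=.2)
pic,d=viewer.read_camera("scene");cv2.imwrite("pics/s6.png",cv2.resize(pic[180:320,200:380],None,fx=4,fy=4,interpolation=cv2.INTER_CUBIC)[:,:,::-1])
e=env.sense();print(e["t"],e["joint_positions"].round(2),e["wrist_force"].round(1),e["gripper_width"])
E
python3 rg.py
```

```text
[ 0.27883538 -0.29523746 -0.91383022] [ 0.66920593  0.22720441 -0.70748963] [-0.64796472  0.64448577 -0.40593079] [ 0.55613057 -0.08135002  0.12648804]Traceback (most recent call last):
  File "rg.py", line 10, in <module>
    env.movel(t-R[:,1]*.11,R,rate=.25)
    ~~~~~~~~~^^^^^^^^^^^^^^^^^^^^^^^^^
station.PlanningError: the arm cannot follow that straight line within its joint ranges
```

```bash
cat > rg0.py <<'E'
from fit import *
from scipy.spatial.transform import Rotation as Ro
m=np.array([.0119,-.0126,-.039]);m/=np.linalg.norm(m)
ax=np.cross(DN,m);A=Ro.from_rotvec(ax/np.linalg.norm(ax)*np.arccos(DN@m)).as_matrix()
mid=(np.array([.5575,-.0828,.122])+np.array([.5694,-.0954,.083])-m*.0425)/2
p=mid-.005*m
def RT(h,sg=-1,th=TH): return A@Rp(hd(h),th,sg)
def poses(h,sg=-1,th=TH):
    R=RT(h,sg,th);t=G(p,R);return R,[t-R[:,1]*.11,t-R[:,1]*.055,t,t+[0,0,.1]]
E
python3 - <<'E'
from rg0 import *
print(env.sense()["joint_positions"].round(2))
for th in(40,50,60):
  for h in(-75,-60,-45,30,45,60,75,90):
    for sg in(-1,1):
        R,P=poses(h,sg,np.radians(th));q=[solver.inverse_kinematics(x,R) for x in P]
        if sum(x is None for x in q)<2 and sg==-1: print(th,h,sg,R[:,1].round(2),[None if x is None else x.round(1).tolist() for x in q])
E
```

```text
[ 1.75  0.76 -1.5   1.77  0.14  0.99  2.7 ]
40 -75 -1 [ 0.34 -0.89 -0.31] [[-1.6, 1.4, 1.3, 2.1, -0.1, 0.7, -0.3], [-1.5, 1.5, 1.3, 2.1, -0.2, 0.6, -0.2], [-1.4, 1.5, 1.3, 2.1, -0.3, 0.5, -0.1], [-1.4, 1.2, 1.3, 2.2, 0.3, 0.5, -0.5]]
40 -60 -1 [ 0.52 -0.81 -0.28] [[-1.7, 1.4, 1.3, 2.3, -0.2, 0.4, -0.1], [-1.6, 1.5, 1.3, 2.3, -0.4, 0.3, 0.1], [-1.5, 1.6, 1.3, 2.3, -0.7, 0.2, 0.4], [-1.5, 1.2, 1.3, 2.3, 0.7, 0.3, -0.7]]
40 -45 -1 [ 0.68 -0.68 -0.28] [[-0.2, 0.8, -0.7, 2.4, 1.7, 1.7, -1.4], [0.0, 0.9, -0.7, 2.4, 1.9, 1.8, -1.4], [-1.5, 1.7, 1.3, 2.4, 3.9, 0.3, 2.2], [0.3, 0.7, -0.9, 2.3, 1.9, 1.7, -1.1]]
40 45 -1 [ 0.72  0.35 -0.6 ] [[1.8, 1.0, -1.5, 2.4, 1.3, 0.2, 2.0], [1.5, 0.7, -1.1, 2.4, 4.2, 0.2, -1.0], [1.5, 1.1, -1.3, 2.3, 2.3, 0.3, 1.0], [1.6, 0.9, -1.5, 2.3, 1.5, 0.2, 1.7]]
40 60 -1 [ 0.58  0.46 -0.68] [[0.7, 0.3, -0.0, 2.3, -1.3, 0.8, -1.8], [1.1, 0.5, -0.7, 2.2, -1.2, 0.5, -1.9], [1.5, 1.1, -1.4, 2.2, 1.1, 0.3, 2.3], [0.7, 0.3, -0.2, 2.2, -1.2, 0.7, -2.0]]
40 75 -1 [ 0.4   0.52 -0.75] [[-0.3, 0.6, 1.1, 2.1, -1.3, 1.4, -1.7], [-0.0, 0.5, 0.7, 2.1, -1.2, 1.1, -1.8], [1.4, 1.1,
[... 2120 characters left out ...]
-0.3, 0.0, 0.6, 2.4, -1.2, 0.3, -2.4], [1.4, 0.6, -1.3, 2.3, 1.6, 0.3, 1.3], [1.3, 0.8, -1.3, 2.3, 1.8, 0.5, 1.1], [1.2, 0.3, -1.1, 2.2, 0.2, 0.2, 2.5]]
60 60 -1 [ 0.5   0.17 -0.85] [[1.5, 0.4, -1.4, 2.2, 0.3, 0.4, 2.7], [1.2, 0.4, -1.1, 2.2, 0.4, 0.2, 2.6], [1.2, 0.7, -1.1, 2.2, 1.2, 0.3, 1.9], [1.3, 0.4, -1.2, 2.1, 0.4, 0.4, 2.6]]
60 75 -1 [ 0.39  0.21 -0.9 ] [[1.5, 0.5, -1.4, 2.1, 0.4, 0.6, 2.9], [1.3, 0.6, -1.2, 2.1, 0.5, 0.5, 2.8], [1.1, 0.6, -1.0, 2.1, 0.6, 0.4, 2.7], [1.3, 0.5, -1.3, 2.0, 0.5, 0.6, 2.8]]
60 90 -1 [ 0.26  0.22 -0.94] [[-0.8, 0.5, 1.4, 2.1, -1.0, 1.1, -2.0], [1.2, 0.7, -1.3, 2.0, 0.6, 0.7, 2.9], [1.1, 0.7, -1.1, 2.0, 0.7, 0.6, 2.9], [1.2, 0.7, -1.3, 1.9, 0.6, 0.8, 2.9]]
```

```bash
cat > rg.py <<'E'
from rg0 import *
import sys
h=69;th=np.radians(60)
R,P=poses(h,-1,th)
Q=solver.inverse_kinematics(P[0],R);print(Q.round(2),R[:,2].round(2))
for hh in (30,45,60):
    q=[solver.inverse_kinematics(G([*SHORT,.0975+dz],Rp(hd(hh),th,-1)),Rp(hd(hh),th,-1)) for dz in (0,.03,.07,.13)]
    print(hh,[None if x is None else x.round(2).tolist() for x in q])
if abs(Q-env.sense()["joint_positions"]).max()<.6:
    env.reach(P[0],R)
    env.movel(P[1],R,rate=.2)
    pic,d=viewer.read_camera("scene");cv2.imwrite("pics/s6.png",cv2.resize(pic[180:320,200:380],None,fx=4,fy=4,interpolation=cv2.INTER_CUBIC)[:,:,::-1])
    e=env.sense();print(e["t"],e["joint_positions"].round(2),e["wrist_force"].round(1),e["gripper_width"])
E
python3 rg.py
```

```text
[ 1.5   0.49 -1.39  2.15  0.39  0.5   2.81] [-0.88  0.3  -0.37]
30 [[1.22, 0.72, -0.92, 2.02, 0.31, 0.36, 2.34], [1.26, 0.69, -0.98, 2.0, 0.3, 0.42, 2.33], [1.32, 0.65, -1.06, 1.98, 0.27, 0.5, 2.33], [1.4, 0.59, -1.17, 1.93, 0.22, 0.61, 2.33]]
45 [[1.28, 0.84, -1.03, 1.92, 0.37, 0.56, 2.56], [1.31, 0.81, -1.08, 1.91, 0.35, 0.61, 2.56], [1.35, 0.77, -1.14, 1.89, 0.32, 0.68, 2.55], [1.41, 0.71, -1.23, 1.84, 0.27, 0.78, 2.54]]
60 [[1.29, 0.94, -1.1, 1.82, 0.41, 0.76, 2.77], [1.31, 0.91, -1.14, 1.81, 0.39, 0.81, 2.77], [1.34, 0.87, -1.19, 1.79, 0.36, 0.87, 2.76], [1.38, 0.82, -1.27, 1.74, 0.32, 0.97, 2.74]]
35.6667 [ 1.27  0.52 -1.17  2.16  0.47  0.39  2.72] [ 0.2  0.1 -0.2] 0.09217841179454334
```

View pics/s6.png

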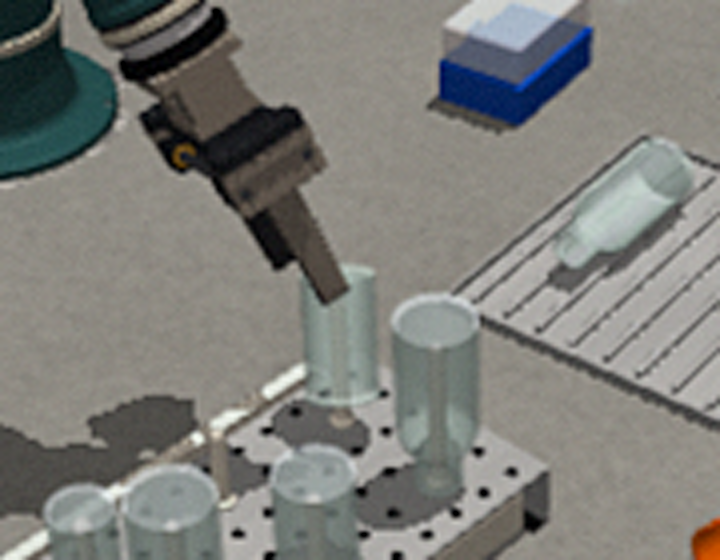

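```bash
cat > rg2.py <<'E'
from rg0 import *
th=np.radians(60)
R,P=poses(69,-1,th)
env.movel(P[2],R,rate=.15)
e=env.sense();print(e["t"],e["wrist_force"].round(1))
effector.grasp(25)
e=env.sense();print(e["t"],e["gripper_width"],e["wrist_force"].round(1))
env.movel(P[2]+[0,0,.02],rate=.1)
e=env.sense();print(e["t"],e["gripper_width"],e["wrist_force"].round(1))
env.movel(P[2]+[0,0,.11],rate=.2)
e=env.sense();print(e["t"],e["gripper_width"],e["wrist_force"].round(1),e["joint_positions"].round(2))
Q=Rp(hd(45),th,-1)
env.movel(G([*SHORT,.0975+.10],Q)+[0,0,.02],Q,rate=.12)
e=env.sense();print(e["t"],e["gripper_width"],e["wrist_force"].round(1),e["joint_positions"].round(2))
for c in("scene","top"):
    p,d=viewer.read_camera(c)
    x,y=(220,180) if c=="scene" else (340,170)
    im=p[y:y+130,x:x+150] if c=="scene" else p[y:y+100,x:x+120]
    cv2.imwrite(f"pics/{c}7.png",cv2.resize(im,None,fx=4.5,fy=4.5,interpolation=cv2.INTER_CUBIC)[:,:,::-1])
    for n in("beaker_mouth","beaker_mid"): print(c,n,[r["at"] for r in tip_of(c,n) if np.hypot(r["at"][0]-.566,r["at"][1]+.195)<.05])
E
python3 rg2.py
```

```text
36.1833 [-0.1 -0.3  0.1]
36.8917 0.05033337962440968 [ 0.5 -0.4  0.1]
37.2417 0.05030684423270252 [ 0.1  0.3 -1.2]
37.8417 0.049839603455965616 [-0.7  0.1 -0.4] [ 1.32  0.48 -1.29  2.06  0.39  0.52  2.74]
38.9333 0.05007601485366456 [ 0.  -0.5 -0.3] [ 1.37  0.68 -1.16  1.85  0.2   0.75  2.61]
scene beaker_mouth [[0.5664, -0.1926, 0.1649]]
scene beaker_mid [[0.565, -0.1927, 0.2139]]
top beaker_mouth [[0.5677, -0.1893, 0.1728]]
top beaker_mid [[0.5657, -0.1935, 0.2145]]
```

View pics/scene7.png

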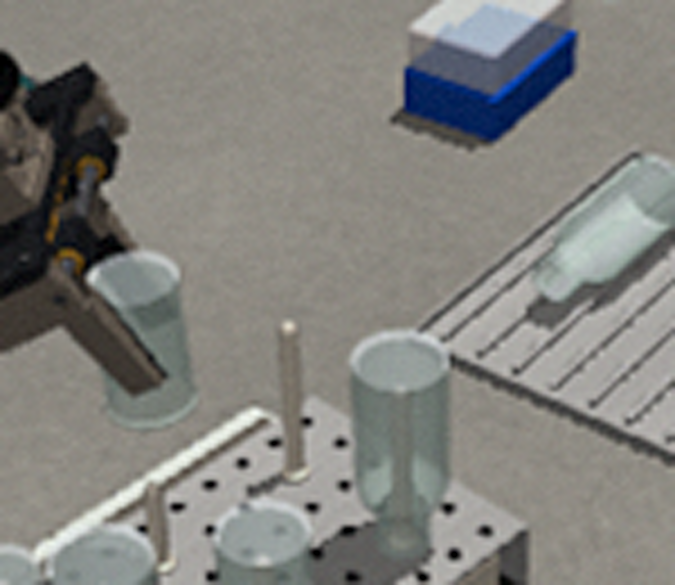

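View pics/top7.png

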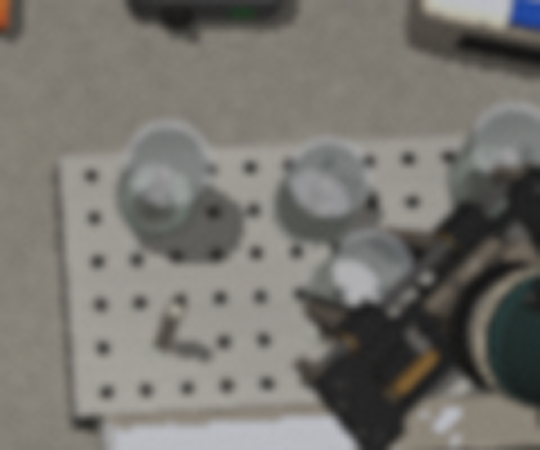

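```bash
cat > lo.py <<'E'
from fit import *
from scipy.spatial.transform import Rotation as Ro
th=np.radians(60)
Q=Rp(hd(45),th,-1)
m=np.array([.05,.055,-1]);m/=np.linalg.norm(m)
ax=np.cross(m,DN);A=Ro.from_rotvec(ax/np.linalg.norm(ax)*np.arccos(DN@m)).as_matrix()
Q=A@Q
xy=SHORT
env.movel(G([*xy,.0975+.06],Q),Q,rate=.12)
env.movel(G([*xy,.0975+.008],Q),Q,rate=.1)
dz=.008;f0=env.sense()["wrist_force"][2]
while dz>-.008:
    dz-=.0015
    env.movel(G([*xy,.0975+dz],Q),Q,rate=.05)
    f=env.sense()["wrist_force"][2];print(round(dz,4),round(f-f0,2),end=" ")
    if f-f0>3.0: break
effector.release()
e=env.sense();print(e["t"],e["wrist_force"])
env.movel(e["ee_pos"]-Q[:,1]*.1,rate=.25)
env.movel(env.sense()["ee_pos"]+[0,0,.08],rate=.3)
for c in("scene","top"):
    p,d=viewer.read_camera(c)
    x,y=(220,180) if c=="scene" else (340,170)
    im=p[y:y+130,x:x+150] if c=="scene" else p[y:y+100,x:x+120]
    cv2.imwrite(f"pics/{c}8.png",cv2.resize(im,None,fx=4.5,fy=4.5,interpolation=cv2.INTER_CUBIC)[:,:,::-1])
    for n in("beaker_mouth","beaker_mid","tray_lip"): print(c,n,[r["at"] for r in tip_of(c,n) if np.hypot(r["at"][0]-.53,r["at"][1]+.195)<.1])
e=env.sense();print(e["t"],e["joint_positions"].round(2),e["ee_pos"])
for sg in(-1,):
  for T in(50,):
    R=Rg(BM,np.radians(T),sg)
    print(T,[solver.inverse_kinematics(G(BO,R)-R[:,1]*k+[0,0,.3*k],R).round(2) for k in(.11,0)])
E
python3 lo.py
```

```text
0.0065 0.76 0.005 0.51 0.0035 0.07 0.002 0.28 0.0005 -0.1 -0.001 6.07 42.8 [-0.57573631 -0.14551726 -0.59524351]
scene beaker_mouth [[0.5623, -0.1985, 0.0464]]
scene beaker_mid [[0.5643, -0.1939, 0.0899]]
scene tray_lip [[0.4875, -0.2021, 0.0298], [0.5646, -0.1936, 0.0901], [0.6091, -0.1906, -0.0016]]
top beaker_mouth [[0.5657, -0.1958, 0.0501]]
top beaker_mid [[0.5661, -0.1955, 0.0914]]
top tray_lip [[0.4891, -0.2, 0.03]]
44.1667 [ 1.46  0.59 -1.2   1.81  0.18  0.9   2.64] [ 0.53881566 -0.22069243  0.25270769]
50 [array([-0.55,  0.94, -0.67,  1.48,  0.94,  1.8 ,  1.87]), array([-0.33,  1.12, -0.84,  1.61,  1.17,  1.77,  1.72])]
```

View pics/scene8.png

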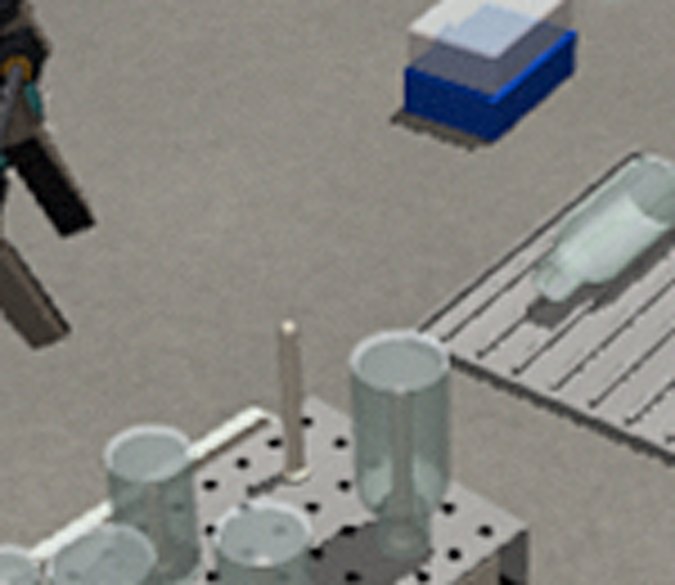

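```bash
sed -i 's/-.010\*BM/-.013*BM/' fit.py; cat > bo.py <<'E'
from fit import *
th=np.radians(60);R=Rg(BM,th,-1)
e=env.sense()
env.movel(e["ee_pos"]+[-.03,.03,.15],rate=.35)
env.goto_joints([-.95,.15,.5,1.7,.3,1.25,2.45])
e=env.sense();print(e["t"],e["ee_pos"].round(3))
t=G(BO,R)
q=solver.inverse_kinematics(t-R[:,1]*.1+[0,0,.03],R);print(q.round(2))
if abs(q-e["joint_positions"]).max()<1.0:
    env.reach(t-R[:,1]*.1+[0,0,.03],R)
    env.movel(t-R[:,1]*.055,rate=.25)
pic,d=viewer.read_camera("scene");cv2.imwrite("pics/s9.png",cv2.resize(pic[150:330,220:450],None,fx=3.3,fy=3.3,interpolation=cv2.INTER_CUBIC)[:,:,::-1])
e=env.sense();print(e["t"],e["joint_positions"].round(2),e["ee_pos"].round(3))
E
python3 bo.py
```

```text
47.4583 [0.556 0.142 0.391]
[-1.18  0.96  0.29  1.45  0.48  1.55  2.2 ]
49.2667 [-1.16  1.    0.29  1.52  0.49  1.44  2.17] [0.494 0.296 0.057]
```

View pics/s9.png

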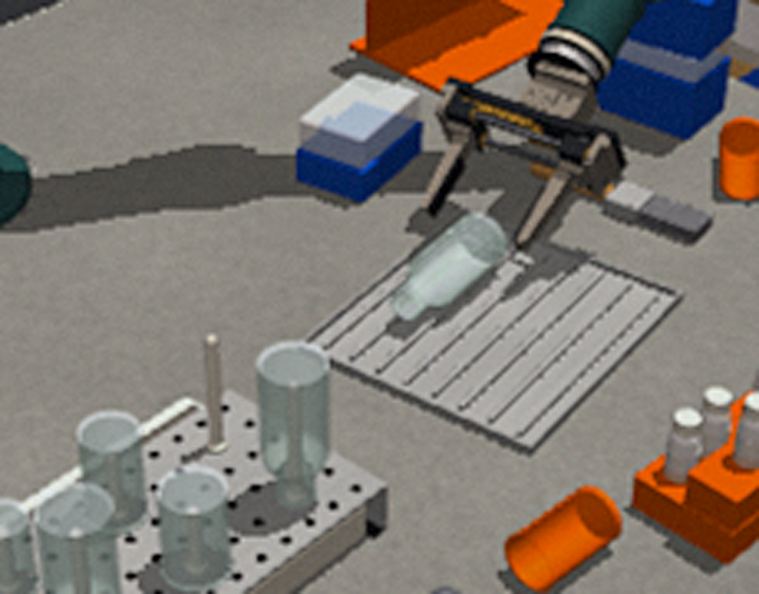

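```bash
cat > bo2.py <<'E'
from fit import *
th=np.radians(60);R=Rg(BM,th,-1);t=G(BO,R)
env.movel(t,rate=.15)
effector.grasp(35)
e=env.sense();print(e["t"],e["gripper_width"],e["wrist_force"].round(1))
env.movel(t+[0,-.03,.27],rate=.35)
e=env.sense();print(e["t"],e["gripper_width"],e["ee_pos"].round(3),e["joint_positions"].round(2))
pic,d=viewer.read_camera("scene");cv2.imwrite("pics/s10.png",cv2.resize(pic[80:300,220:450],None,fx=2.7,fy=2.7,interpolation=cv2.INTER_CUBIC)[:,:,::-1])
f=lambda q:None if q is None else q.round(2).tolist()
for h in(0,20,45,60,-45,-60):
    Q=Rp(hd(h),th,-1)
    print(h,f(solver.inverse_kinematics(np.array([.53,.08,.40]),Q)),f(solver.inverse_kinematics(G([*TALL,.1305+.15],Q),Q)),f(solver.inverse_kinematics(G([*TALL,.1305],Q),Q)))
E
python3 bo2.py
```

```text
50.4167 0.05583772175990444 [1.1 1.3 0.2]
51.3417 0.05623528804274747 [0.501 0.218 0.296] [-1.15  0.6   0.37  1.64  0.61  1.61  2.37]
0 [-0.97, -0.24, 0.56, 2.04, 0.43, 0.85, 0.97] [-0.86, -0.0, 1.02, 2.19, -0.18, 0.44, 1.87] [0.73, 0.4, -0.7, 2.24, 1.26, 0.19, 0.51]
20 [-0.85, -0.24, 0.59, 2.04, 0.11, 0.78, 1.62] [-0.75, 0.09, 1.09, 2.14, -0.69, 0.64, 2.73] [0.58, 0.37, -0.38, 2.2, -0.78, 0.22, 2.9]
45 [-0.84, -0.17, 0.77, 1.98, -0.28, 0.9, 2.43] [1.1, 0.31, -0.88, 1.93, -0.31, 0.76, 2.83] [1.05, 0.6, -0.88, 2.05, -0.04, 0.43, 2.71]
60 [-0.85, -0.07, 0.89, 1.92, -0.46, 1.07, 2.85] [1.21, 0.49, -1.09, 1.84, -0.09, 0.89, 2.88] [1.18, 0.8, -1.11, 1.95, 0.32, 0.64, 2.66]
-45 [-1.41, -0.05, 0.88, 1.91, 0.59, 1.19, 0.06] [-1.07, 0.13, 1.03, 2.11, 0.45, 0.65, 0.41] [-0.86, 0.48, 0.89, 2.23, 0.12, 0.25, 0.57]
-60 [-1.52, 0.09, 1.08, 1.83, 0.46, 1.26, -0.06] [-1.12, 0.27, 1.12, 2.04, 0.32, 0.76, 0.27] [-0.93, 0.57, 0.95, 2.15, 0.05, 0.41, 0.37]
```

View pics/s10.png

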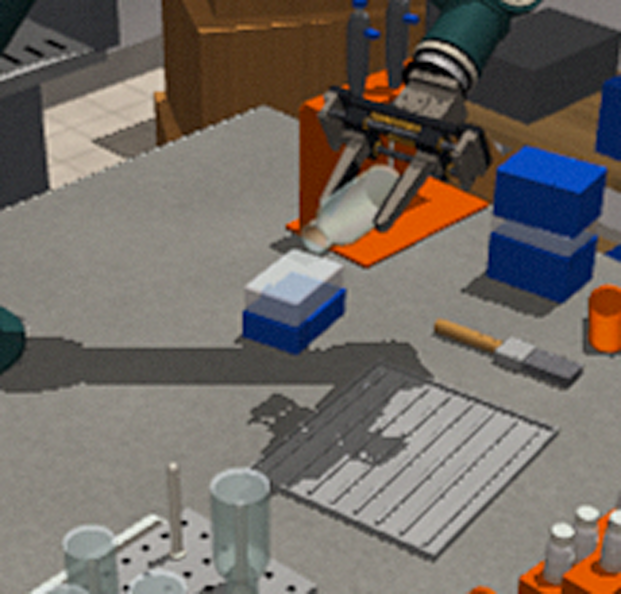

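```bash
cat > bo3.py <<'E'
from fit import *
th=np.radians(60);Q=Rp(hd(-47),th,-1)
env.reach(np.array([.53,.08,.40]),Q)
e=env.sense();print(e["t"],e["gripper_width"],e["joint_positions"].round(2))
env.movel(G([*TALL,.1305+.145],Q),Q,rate=.2)
e=env.sense();print(e["t"],e["gripper_width"],e["joint_positions"].round(2))
A={}
for i in range(3):
  for c in("scene","top"):
    p,d=viewer.read_camera(c)
    if i==0:
      x,y=(220,140) if c=="scene" else (320,150)
      im=p[y:y+160,x:x+150] if c=="scene" else p[y:y+120,x:x+120]
      cv2.imwrite(f"pics/{c}11.png",cv2.resize(im,None,fx=4.5,fy=4.5,interpolation=cv2.INTER_CUBIC)[:,:,::-1])
    for n in("bottle_mouth","bottle_mid","peg_tall"):
      for r in tip_of(c,n):
        if np.hypot(r["at"][0]-TALL[0],r["at"][1]-TALL[1])<.04 and (r["at"][2]>.14 or n[0]=="p"): A.setdefault((c,n),[]).append(r["at"]);break
for k in A: print(k,len(A[k]),np.mean(A[k],0).round(4))
print(env.sense()["t"],TALL)
E
python3 bo3.py
```

```text
53.4 0.05607594167874968 [-1.43 -0.04  0.91  1.9   0.58  1.2   0.04]
54.65 0.056135249047977655 [-1.11  0.17  1.09  2.11  0.41  0.65  0.41]
('scene', 'bottle_mouth') 3 [ 0.5614 -0.0835  0.1941]
('scene', 'bottle_mid') 3 [ 0.5606 -0.0849  0.2612]
('scene', 'peg_tall') 3 [ 0.5626 -0.084   0.0534]
55.85 [ 0.55934012 -0.08477251]
```

View pics/scene11.png

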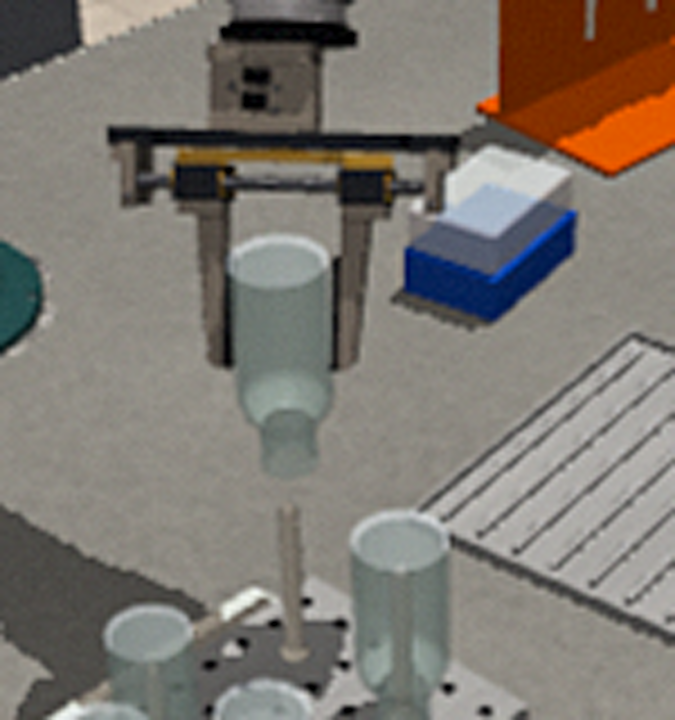

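View pics/top11.png

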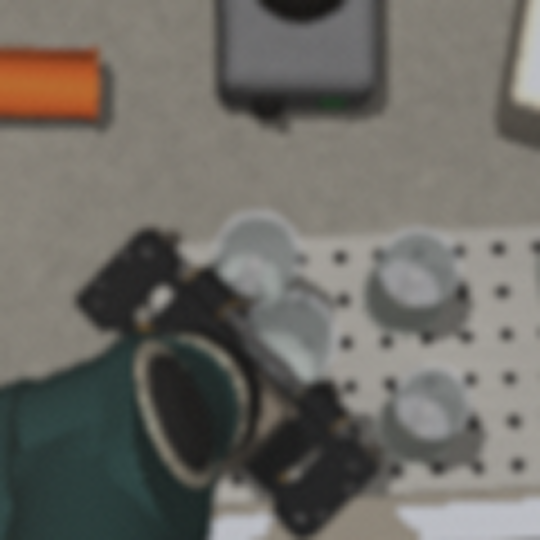

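```bash
cat > bo4.py <<'E'
from fit import *
import sys
th=np.radians(60);Q=Rp(hd(-47),th,-1)
xy=TALL+[.001,0]
f0=env.sense()["wrist_force"]
for dz in (.12,.10,.08,.06,.04,.02,.008):
    env.movel(G([*xy,.1305+dz],Q),Q,rate=.12)
    f=env.sense()["wrist_force"]-f0;print(dz,f.round(1))
    if np.linalg.norm(f)>8: print("STOP");sys.exit()
dz=.008
while dz>-.008:
    dz-=.0015
    env.movel(G([*xy,.1305+dz],Q),Q,rate=.05)
    f=env.sense()["wrist_force"]-f0;print(round(dz,4),f.round(1))
    if f[2]>3.5: break
p,d=viewer.read_camera("scene");cv2.imwrite("pics/s12.png",cv2.resize(p[180:340,200:380],None,fx=4,fy=4,interpolation=cv2.INTER_CUBIC)[:,:,::-1])
print(env.sense()["t"],env.sense()["gripper_width"],env.sense()["joint_positions"].round(2))
E
python3 bo4.py
```

```text
0.12 [0.7 1.5 0.1]
0.1 [0.4 0.2 0.3]
0.08 [ 0.1  0.1 -0.2]
0.06 [-0.3  0.2  0.4]
0.04 [ 1.5 -0.4 -0.3]
0.02 [ 0.3  0.6 -0.1]
0.008 [0.9 1.  0. ]
0.0065 [0.5 0.1 0.5]
0.005 [ 0.6  1.1 -0.1]
0.0035 [ 0.7 -0.1 -0.2]
0.002 [-0.1  0.3 -0.5]
0.0005 [ 0.2  0.2 -0.4]
-0.001 [-3.5  1.7 14.7]
59.5917 0.05622159546673694 [-0.84  0.48  0.86  2.22  0.2   0.27  0.46]
```

View pics/s12.png

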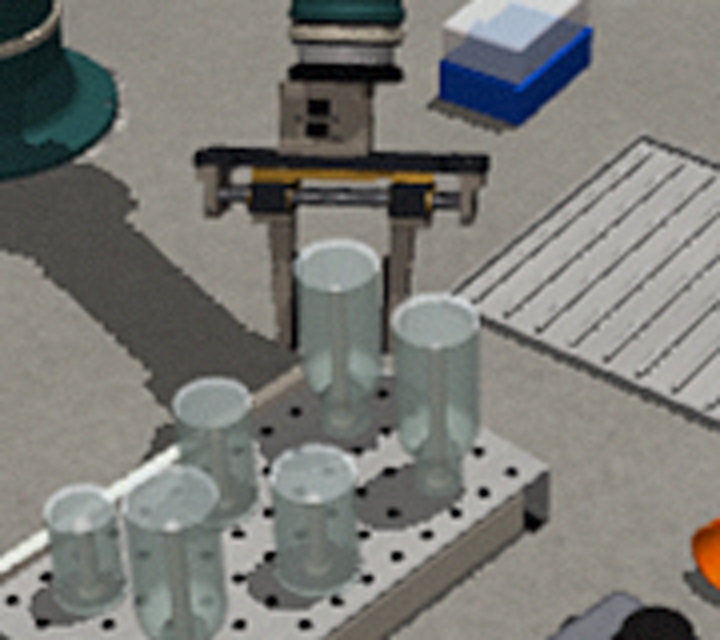

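```bash
cat > bo5.py <<'E'
from fit import *
effector.release()
e=env.sense();print(e["t"],e["wrist_force"].round(1))
env.movel(e["ee_pos"]-e["tcp_rot"][:,1]*.13,rate=.2)
for c in("scene","top"):
    p,d=viewer.read_camera(c)
    if c=="scene":cv2.imwrite("pics/s13.png",cv2.resize(p[180:340,180:380],None,fx=3.8,fy=3.8,interpolation=cv2.INTER_CUBIC)[:,:,::-1])
    for n in("bottle_mouth","bottle_mid","beaker_mouth","beaker_mid","tray_lip"): print(c,n,[r["at"] for r in tip_of(c,n) if np.hypot(r["at"][0]-.53,r["at"][1]+.14)<.12])
print(env.sense()["t"],TALL,SHORT)
E
python3 bo5.py
```

```text
60.2667 [-0.7  0.1 -0.2]
scene bottle_mouth [[0.5603, -0.0838, 0.0463], [0.4885, -0.2039, 0.0303]]
scene bottle_mid [[0.5617, -0.0852, 0.1188]]
scene beaker_mouth [[0.5627, -0.2025, 0.043]]
scene beaker_mid [[0.5636, -0.1939, 0.0898]]
scene tray_lip [[0.4853, -0.2053, 0.0331]]
top bottle_mouth [[0.564, -0.1952, 0.0525]]
top bottle_mid [[0.5599, -0.0881, 0.1205], [0.6092, -0.1885, -0.0016]]
top beaker_mouth [[0.5686, -0.1933, 0.0512]]
top beaker_mid [[0.5646, -0.1951, 0.0909]]
top tray_lip [[0.4855, -0.2009, 0.0273]]
61.7417 [ 0.55934012 -0.08477251] [ 0.56612863 -0.19456283]
```

View pics/s13.png

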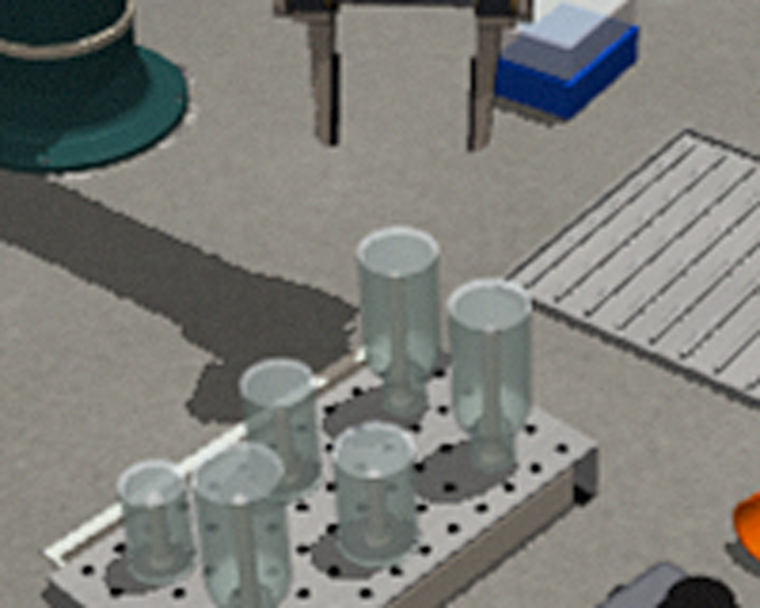

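Both vessels stand upright over their pegs, with the bottle at (398,320) and the beaker at (280,430). The tray edge is home and the gripper is clear, so I'm handing in.

```bash
python3 -c "
from station import *
print(workorder.finish_job(), env.sense()['t'])"
```

```text
the job is handed in; nothing more can be done
the job is handed in; nothing more can be done
```

The tray is home, the beaker stands mouth down on the short peg and the bottle on the tall peg. I handed the job in shortly after 61.7 s of the 72 s allowed, but dropped the beaker once on the way.

- **Drip tray:** I pushed it until it met its stop at about 15 N. The lip then measured about 0.486 m in x, against 0.487 m expected when home. It was still there in the last pictures.
- **Beaker:** On the first carry, a long joint-space swing took it out of the gripper, probably by catching the tall peg. It ended up hanging tilted on the tall peg, mouth about 83 mm above the bench, with the tray already home. I measured its tilt, picked it up again and lowered it onto the short peg until the rim touched at about 6 N.
- **Bottle:** I lowered it over the tall peg with no noticeable side force until the rim touched the plate at about 15 N, at the expected height.

**Last checks:**

| Check | Last reading |
|---|---|
| Bottle mouth | within about 2 mm of the tall peg; z 46 mm from the scene camera, plate at 50 mm |
| Beaker mouth | top camera within about 3 mm of the short peg; scene camera 9 mm off and 7 mm low |
| Both vessels | upright in the scene picture |
| Gripper | clear of everything |

- **Disagreements:** The top camera gave no usable bottle mouth; its best match was the beaker. I took the scene camera's beaker reading as noise, because the beaker's mid point agreed to about 3 mm in both cameras.
- **Not checked:** I had no reading of the beaker's speed when it came loose, so I can't rule out that it passed a limit. I didn't measure the other bench items again. The last picture shows the four drying vessels standing in place.

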